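# Weight a glue-up over its hidden batten

## Robot

A 6-joint arm with a two-finger parallel gripper is mounted at the origin on the work surface. World frame = base frame: x ahead of the robot, y to its left, z up, the work surface at z = 0. Lengths are in mm, angles in rad, forces in N, time in s.
With the tool pointing down it reaches from about 350 to 775 mm from the base axis. Payload 7.3 kg.
Tool frame: the origin (TCP) lies at the very end of the fingers, on their centre line; the grasp point (between the pads) lies 19 mm behind it; z points along the fingers, y is the line along which they close (so a half turn about z gives the same grasp; the last joint's range is limited). The gripper opens to 92 mm and grips with 3 to 60 N. Pads are 19 mm wide; open, the fingers measure 130 mm over their backs; the gripper's body (75 mm by 190 mm) begins 47 mm behind the grasp point.
Start: joints at [-1.385, 0.342, 1.524, -0, 1.275, -0.146], TCP at [171.039, -496.379, 205.241] pointing down, gripper open.
Joint ranges: [-2.53, 2.53], [-0.77, 2.02], [0.04, 2.7], [-1, 4.14], [0.28, 2.66], [-3.11, 3.11]. Speed limits (rad/s): [2.57, 2.57, 3.14, 3.14, 3.14, 3.14].

## Interface

Orientations are given as [roll, pitch, yaw] about the fixed x, y, z axes, in that order (R = Rz(yaw) Ry(pitch) Rx(roll)).
In Python, from plant import bot gives the robot as it stands.
- The arm moves only by the tool jog_arm, never from a script. Its argument "targets" is a list of rows, each an object with "xyz": the shift along the tool's x, y, z as a fraction of full scale, a list of three; "spin": the turn about the tool's z as a fraction of full scale. In form: [{"xyz": [x, y, z], "spin": spin}, ...]. A call has exactly 10 rows; each row shifts and turns the commanded pose from where the row before left it, along the tool's axes as they then stand; what a row does not reach is not made up. Full scale, the value 1, is 80 mm for a shift and 0.1 rad for a turn. A row lasts 1/8 s, in which the tool goes at most 62.5 mm and 10.7 degrees, less where a joint would pass 70% of its speed; a pose out of reach is approached as far as the arm can. A call with a number of a shift or a turn outside -1 to 1 is refused whole. A call with a gripper value outside its range is refused whole. "gripper" is the opening in per cent of the stroke, from 0 (shut) to 100 (fully open), set as the call begins (left out, the last holds). The fingers move at their own pace and stop on an object; the grip force is fixed at half the most. Time passes only in rows, so rows that do not move let the fingers close, or fill a call up. It gives the time, the measured TCP pose, the force, the opening and the grip force at its end, in the units of the state.
- bot.get_obs(): the state, without advancing time (a new reading comes with each control period).
- bot.capture(name): name is "scene" or "side" or "wrist"; returns the picture (480x640x3 uint8, blue, green, red); there is no depth.
- bot.get_calibration(name): a dict with "vfov" (degrees; the focal length in pixels is half the picture's height over the tangent of half this angle, whatever the lens; pixels are square), "cx", "cy" (the principal point, pixels), "eye" and "rotation" of the camera in the world. Camera axes: x right, y down, z forward; pixel columns grow to the right and rows downward; lengths in mm; the calibration is good to about 2 mm. A picture is of the moment at which its call begins: read the wrist's pose just before it. get_calibration takes no time and is no camera call; for the wrist camera it gives the pose at the moment of the call.
- bot.close_job(): hands the job in; it is judged then, once.
The state is a dict: "time": time; "joint_positions": joint angles; "dq": joint speeds; "tau": joint torques, N m; "tool_pos": TCP position; "tcp_rot": TCP orientation; "contact_force": force on the tool from outside, world axes, zero at the start; "moment": the same for the moment, N m; "grip_width": finger opening in mm; "finger_force": force on a finger pad.
Only numpy, scipy, OpenCV 4.12 (cv2) and the standard library are available. Lean on these libraries where they do the work, as an engineer would, in place of code of your own. Each camera call takes 0.05 s, during which the arm holds its last target. There are 200 camera calls.

## Task

First clear the tools off the plywood sheet into the tray. Then press along the sheet with your fingertips until you feel the place where it does not give, where the batten is hidden underneath; slide the pointer carriage so that its pointer stands in line with the batten, and stand every weight upright on the sheet over the batten, in a row in line with the pointer, so that the sheet does not sag anywhere. Leave the oil bottle, the mug and the jar alone.

Things in the scene. Friction and masses are not known exactly. Their poses are not given: they have to be found in the camera images.
- panel: The glue-up frame, a wooden frame 390 mm long and 270 mm wide, fixed to the bench; it never moves during the job. Origin on the bench top under the middle of the plywood sheet; its y runs along the frame's length, its x away from the pointer rail (the rail is on the -x side, nearest the robot). All wooden edges are 50 mm high.
- sheet: Plywood sheet lying in the frame, 188 mm (x) by 350 mm (y), top 47 mm above the bench. Origin mid-top, axes as the frame's. Kerfed across into 10 strips (see strip0 to strip9). One wooden batten, 36 mm wide, runs along x under it, unseen and not listed; its middle lies somewhere from y -100 to +125 mm, so 2 (rarely 3) neighbouring strips rest on it and are stiff (give under 1 mm at 10 N).
- carriage (a joint): Position of the pointer carriage along its rail, m: 0 at the middle of the sheet, growing to the frame's +y, range -0.155 to 0.155; it equals the frame y that the pointer shows. Parked near the -y end at the start. It slides stiffly (about 2.5 N) and stays where it is left.
- carriage_grip (a point): Middle of the carriage's upright black grip, a fin 34 mm (frame x) by 14 mm (frame y), from 21 mm below this point to 15 mm above it, on an aluminium block 46 by 44 mm whose top is 20 mm below this point. The point is 95 mm above the bench, 130 mm from the sheet's middle towards frame -x. Pinch across frame y.
- carriage_pointer (a point): Tip of the carriage's steel pointer, 60 mm above the bench at the near edge of the sheet (frame x -87 mm); axes as the frame's. The pointer is look-only.
- tray: Blue plastic open tool tray, 250 mm (x) by 120 mm (y) by 35 mm high, walls 5 mm, floor 5 mm, fixed to the bench. Origin at the centre of its underside. At the left or right of the frame.
- weight0: Steel weight, 0.6 to 0.75 kg: a block 42 mm (x) by 60 mm (y) by 26 mm high, with an upright fin 34 mm (x) by 14 mm (y) on top, from 25 to 59 mm height; pinch it across y. Origin at the centre of its underside. Starts on a 4 mm rubber mat, on the other side of the frame from the tray. Two or three of the three are present.
- weight1: Steel weight, 0.6 to 0.75 kg: a block 42 mm (x) by 60 mm (y) by 26 mm high, with an upright fin 34 mm (x) by 14 mm (y) on top, from 25 to 59 mm height; pinch it across y. Origin at the centre of its underside. Starts on a 4 mm rubber mat, on the other side of the frame from the tray. Two or three of the three are present.
- weight2: Steel weight, 0.6 to 0.75 kg: a block 42 mm (x) by 60 mm (y) by 26 mm high, with an upright fin 34 mm (x) by 14 mm (y) on top, from 25 to 59 mm height; pinch it across y. Origin at the centre of its underside. Starts on a 4 mm rubber mat, on the other side of the frame from the tray. Two or three of the three are present.
- spanner: Steel combination spanner about 145 mm long, 8 mm thick, its shank 18 mm wide, along its x; origin at the middle of the shank on its underside, z up. Lies on the sheet at the start.
- scraper: Scraper about 150 mm long along its x, lying flat: wooden handle 24 mm wide (y), 14 mm thick, from x -75 to +15 mm; steel blade 50 mm wide, 4 mm thick, from x +15 to +75 mm. Origin on the underside, between the two; z up. Lies on the sheet at the start.
- strip0 (a joint): Sag of strip 0 of the sheet (188 mm long in frame x, 34 mm wide, centred at frame y -157.5 mm), m: 0 level, growing as it sinks, at most 0.007. Off the batten it gives springily: about 0.4 N to start, then 0.6 N per mm; springs back when unloaded.
- strip1 (a joint): Sag of strip 1 of the sheet (188 mm long in frame x, 34 mm wide, centred at frame y -122.5 mm), m: 0 level, growing as it sinks, at most 0.007. Off the batten it gives springily: about 0.4 N to start, then 0.6 N per mm; springs back when unloaded.
- strip2 (a joint): Sag of strip 2 of the sheet (188 mm long in frame x, 34 mm wide, centred at frame y -87.5 mm), m: 0 level, growing as it sinks, at most 0.007. Off the batten it gives springily: about 0.4 N to start, then 0.6 N per mm; springs back when unloaded.
- strip3 (a joint): Sag of strip 3 of the sheet (188 mm long in frame x, 34 mm wide, centred at frame y -52.5 mm), m: 0 level, growing as it sinks, at most 0.007. Off the batten it gives springily: about 0.4 N to start, then 0.6 N per mm; springs back when unloaded.
- strip4 (a joint): Sag of strip 4 of the sheet (188 mm long in frame x, 34 mm wide, centred at frame y -17.5 mm), m: 0 level, growing as it sinks, at most 0.007. Off the batten it gives springily: about 0.4 N to start, then 0.6 N per mm; springs back when unloaded.
- strip5 (a joint): Sag of strip 5 of the sheet (188 mm long in frame x, 34 mm wide, centred at frame y +17.5 mm), m: 0 level, growing as it sinks, at most 0.007. Off the batten it gives springily: about 0.4 N to start, then 0.6 N per mm; springs back when unloaded.
- strip6 (a joint): Sag of strip 6 of the sheet (188 mm long in frame x, 34 mm wide, centred at frame y +52.5 mm), m: 0 level, growing as it sinks, at most 0.007. Off the batten it gives springily: about 0.4 N to start, then 0.6 N per mm; springs back when unloaded.
- strip7 (a joint): Sag of strip 7 of the sheet (188 mm long in frame x, 34 mm wide, centred at frame y +87.5 mm), m: 0 level, growing as it sinks, at most 0.007. Off the batten it gives springily: about 0.4 N to start, then 0.6 N per mm; springs back when unloaded.
- strip8 (a joint): Sag of strip 8 of the sheet (188 mm long in frame x, 34 mm wide, centred at frame y +122.5 mm), m: 0 level, growing as it sinks, at most 0.007. Off the batten it gives springily: about 0.4 N to start, then 0.6 N per mm; springs back when unloaded.
- strip9 (a joint): Sag of strip 9 of the sheet (188 mm long in frame x, 34 mm wide, centred at frame y +157.5 mm), m: 0 level, growing as it sinks, at most 0.007. Off the batten it gives springily: about 0.4 N to start, then 0.6 N per mm; springs back when unloaded.
- oil: White plastic oil bottle, 56 mm across, 150 mm high, standing on the bench beyond the frame; a bystander. Origin at the centre of its underside.
- mug: White mug, 80 mm across, 90 mm high, standing on the bench beyond the frame; a bystander. Origin at the centre of its underside.
- jar: Glass jar of small parts, 70 mm across, 80 mm high, standing on the bench beyond the frame; a bystander. Origin at the centre of its underside.

How it is judged:
By the outcome, as a careful person would: the job done as asked, in the order asked, and still so for the second after the job is handed in, with the robot touching nothing.
Of weight0, weight1, weight2 only 2 to 3 are there at a start; the rules pass over those that are not, and their reading is None.
At some moment in a run one of weight0, weight1, weight2 may be knocked a few centimetres aside while the robot is not near it.
Once in a run the grip may slacken for a moment while it holds something.
It also fails if it takes over 210 s, if anything falls off the work surface, if the arm or the gripper's body presses on something with over 40 N, if the wrist force passes 120 N, or if a joint passes its speed limit or range.

## Working session

There is one attempt and no reset: what is moved stays moved. The work goes in short steps, Python scripts to look and compute and a tool call to move; the robot and the scene stay as the last step left them, time stands still between calls to the robot, and variables do not carry over. Pictures are saved under pics/ and viewed, at most 14 in all, crops included, and the job is handed in when it is done.

Besides the shell and the picture viewer there is one more tool, called after "Emit:" by a JSON object that holds its "name" and its "arguments". jog_arm: Moves the arm, as the interface text tells. Shift numbers are shares of 80 mm and turn numbers shares of 0.1 rad, none past 1 either way. Its arguments: {"type":"object","properties":{"targets":{"type":"array","items":{"type":"object","properties":{"xyz":{"type":"array","items":{"type":"number"}},"spin":{"type":"number"}}}},"gripper":{"type":"number"}},"required":["targets"]}

```bash
ls; mkdir -p pics
python3 - <<'E'
from plant import bot
import cv2,numpy as np
o=bot.get_obs();print({k:np.round(v,3).tolist() for k,v in o.items()})
for n in("scene","side"):
    im=bot.capture(n);cv2.imwrite(f"pics/{n}0.png",im)
    c=bot.get_calibration(n);print(n,c)
print(bot.get_calibration("wrist"))
E
```

```text
pics
{'time': 0.0, 'joint_positions': [-1.385, 0.343, 1.525, -0.0, 1.275, -0.146], 'dq': [-0.002, -0.0, -0.001, -0.001, 0.001, 0.001], 'tau': [-0.001, -43.124, -24.422, 0.072, 0.056, -0.0], 'tool_pos': [170.948, -495.931, 204.541], 'tcp_rot': [-3.14, -0.0, 0.332], 'contact_force': [-0.327, 0.504, -0.107], 'moment': [-0.014, 0.02, 0.012], 'finger_force': 0.0, 'grip_width': 91.98}
scene {'vfov': 51.26038074324837, 'cx': 323.7671880201171, 'cy': 236.70964702032236, 'eye': array([1559.32244242, -305.09832266,  732.64296184]), 'rotation': array([-2.14420301,  0.02237469,  1.2518892 ])}
side {'vfov': 57.81039752733262, 'cx': 322.06827726803147, 'cy': 238.27947169701744, 'eye': array([442.31225707, 620.20975803, 630.80839842]), 'rotation': array([-2.29186633,  0.01851985, -2.89281527])}
{'vfov': 63.68801808183372, 'cx': 320.8767038908317, 'cy': 242.2905330598796, 'eye': array([ 244.43228772, -471.63032909,  383.90224617]), 'rotation': array([ 2.84647015e+00,  1.76141715e-03, -1.23786536e+00])}
```

View pics/scene0.png

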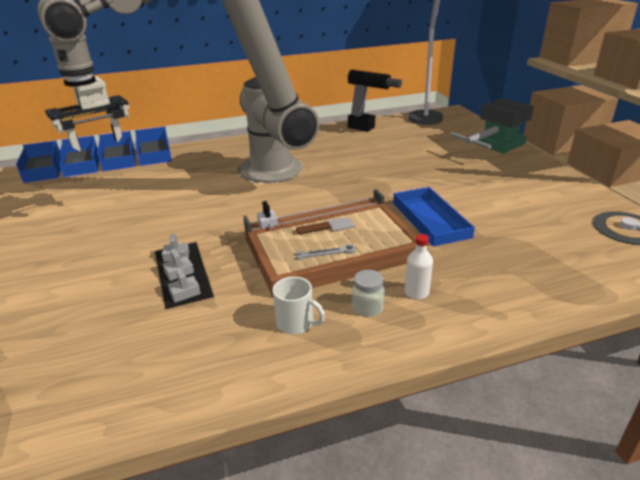

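View pics/side0.png

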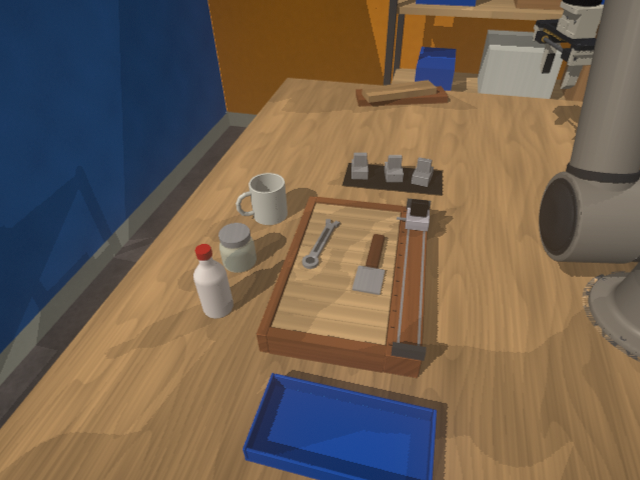

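The scene view shows the tray to the left of the frame (side view px 345,430) and three weights on a mat to the right (px 360–423,168). The spanner and scraper are on the sheet (px 320,243 and 370,265), and the carriage is at px (417,213).

```bash
cat > h.py <<'E'
from plant import bot
import cv2,numpy as np
from scipy.spatial.transform import Rotation as Ro
def cal(n):
    c=bot.get_calibration(n);f=240/np.tan(np.radians(c['vfov'])/2)
    return np.array(c['eye']),Ro.from_euler('xyz',c['rotation']).as_matrix(),f,c['cx'],c['cy']
def ray(C,uv,z):
    e,R,f,cx,cy=C;uv=np.atleast_2d(np.asarray(uv,float))
    d=np.c_[(uv[:,0]-cx)/f,(uv[:,1]-cy)/f,np.ones(len(uv))]@R.T
    return e+d*((z-e[2])/d[:,2])[:,None]
def proj(C,p):
    e,R,f,cx,cy=C;q=(np.atleast_2d(p)-e)@R
    return np.c_[q[:,0]/q[:,2]*f+cx,q[:,1]/q[:,2]*f+cy]
def shot(n,name):
    C=cal(n);im=bot.capture(n);cv2.imwrite(f"pics/{name}.png",im);return C,im
def st():
    o=bot.get_obs();print(round(o['time'],2),np.round(o['tool_pos'],1),np.round(o['tcp_rot'],3),np.round(o['contact_force'],1),round(o['grip_width'],1),round(o['finger_force'],1))
E
python3 - <<'E'
from h import *
C=cal("side")
print(ray(C,[(316,199),(262,350),(415,368),(409,205)],50).round())
print(ray(C,[(276,378),(437,409),(432,487),(247,456)],35).round())
print(ray(C,[(360,168),(395,168),(423,172)],45).round())
print(ray(C,[(417,205)],105).round(),ray(C,[(311,262),(333,222),(377,237),(368,290)],50).round())
C=cal("scene");print(ray(C,[(246,232),(275,286),(383,203),(440,246)],50).round())
E
```

```text
[[ 662. -145.   50.]
 [ 642.  261.   50.]
 [ 406.  237.   50.]
 [ 456. -169.   50.]]
[[609. 294.  35.]
 [369. 287.  35.]
 [370. 392.  35.]
 [609. 412.  35.]]
[[ 590. -302.   45.]
 [ 505. -321.   45.]
 [ 436. -318.   45.]]
[[439. -97. 105.]] [[619.  53.  50.]
 [606. -73.  50.]
 [508. -47.  50.]
 [502.  99.  50.]]
[[ 460. -169.   50.]
 [ 702. -151.   50.]
 [ 443.  222.   50.]
 [ 688.  263.   50.]]
```

Emit:
{"name": "jog_arm", "arguments": {"targets": [{"xyz": [0,0,-0.4],"spin": 0.83},{"xyz": [0,0,-0.4],"spin": 0.83},{"xyz": [0,0,-0.4],"spin": 0.83},{"xyz": [0,0,-0.4],"spin": 0.83},{"xyz": [0.45,-0.6,0],"spin": 0},{"xyz": [0.45,-0.6,0],"spin": 0},{"xyz": [0.45,-0.6,0],"spin": 0},{"xyz": [0.45,-0.6,0],"spin": 0},{"xyz": [0.45,-0.6,0],"spin": 0},{"xyz": [0.45,-0.6,0],"spin": 0}]}}

```text
time: 1.35
tool_pos: [387.8, -206.6, 333.1]
tcp_rot: [3.142, 0.0, -0.0]
contact_force: [1.1, -0.6, 0.0]
grip_width: 91.8
finger_force: 0.0
```

Emit:
{"name": "jog_arm", "arguments": {"targets": [{"xyz": [0.2,-0.55,0],"spin": 0},{"xyz": [0.2,-0.55,0],"spin": 0},{"xyz": [0.2,-0.55,0],"spin": 0},{"xyz": [0.2,-0.55,0],"spin": 0},{"xyz": [0.2,-0.55,0],"spin": 0},{"xyz": [0.2,-0.55,0],"spin": 0},{"xyz": [0,0,0],"spin": 0},{"xyz": [0,0,0],"spin": 0},{"xyz": [0,0,0],"spin": 0},{"xyz": [0,0,0],"spin": 0}]}}

```text
time: 2.6
tool_pos: [483.0, 54.6, 333.3]
tcp_rot: [3.141, -0.0, -0.002]
contact_force: [-0.6, 0.3, 0.4]
grip_width: 91.7
finger_force: 0.0
```

Run:
```python
from h import *
st();C,im=shot("wrist","w1");print(C[0],ray(C,[(0,0),(640,0),(640,480),(0,480)],50).round())
```

```text
2.6 [483.   54.6 333.3] [ 3.141e+00 -0.000e+00 -2.000e-03] [-0.6  0.3  0.4] 91.7 0.0
[560.69302047  53.4392732  512.62034689] [[ 686.  391.   50.]
 [ 686. -282.   50.]
 [  37. -437.   50.]
 [  38.  548.   50.]]
```

View pics/w1.png

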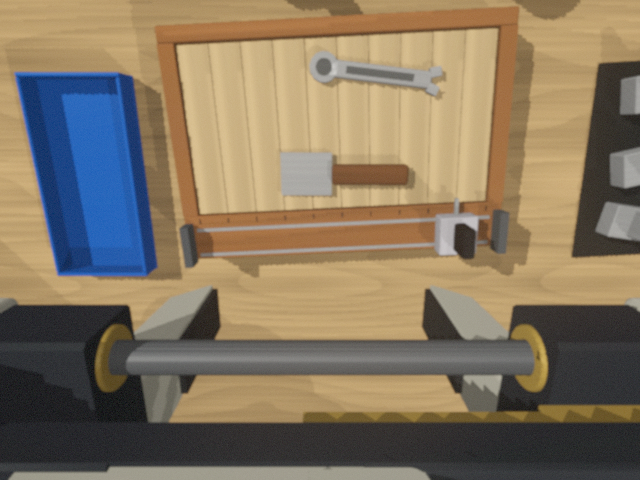

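The wrist view shows the whole frame, with sheet corners at about (176,43), (497,27), (488,205) and (197,215). The spanner runs from (323,67) to (436,80), and the scraper's blade is at (306,174) with the handle out to (408,174). The carriage grip is at (465,240), and the blue tray covers (18–155, 72–275).

Run:
```python
from h import *
C=cal("wrist");im=cv2.imread("pics/w1.png");hsv=cv2.cvtColor(im,cv2.COLOR_BGR2HSV)
for p in[(170,100),(240,100),(80,20),(300,174),(370,174),(380,75),(80,170),(455,225),(465,240),(457,207),(630,100),(350,212),(350,240)]:print(p,hsv[p[1],p[0]])
H,S,V=cv2.split(hsv)
brown=((H<13)&(S>110)&(V>50)).astype(np.uint8)
cn,hi=cv2.findContours(brown,cv2.RETR_CCOMP,cv2.CHAIN_APPROX_NONE)
for i,c in enumerate(cn):
    a=cv2.contourArea(c)
    if a>1000:
        for z in(50,):
            w=ray(C,c[:,0],z)[:,:2].astype(np.float32);print('brown',hi[0][i][3],a,cv2.boundingRect(c),cv2.minAreaRect(w))
blue=((H>100)&(H<125)&(S>120)).astype(np.uint8);blue[300:]=0
c=max(cv2.findContours(blue,0,1)[0],key=cv2.contourArea);ap=cv2.approxPolyDP(cv2.convexHull(c),6,True)[:,0];print('tray',ap.tolist(),ray(C,ap,35).round(1).tolist())
m=np.zeros_like(H);cv2.fillPoly(m,[np.array([(185,50),(490,35),(482,198),(202,208)])],1)
grey=((S<70)&(m>0)).astype(np.uint8)
for c in cv2.findContours(grey,0,1)[0]:
    if cv2.contourArea(c)>100:
        w=ray(C,c[:,0],51)[:,:2].astype(np.float32);print('grey',cv2.boundingRect(c),cv2.minAreaRect(w))
hb=((H<13)&(S>110)&(m>0)).astype(np.uint8)
for c in cv2.findContours(hb,0,1)[0]:
    if cv2.contourArea(c)>100:
        w=ray(C,c[:,0],61)[:,:2].astype(np.float32);print('handle',cv2.boundingRect(c),cv2.minAreaRect(w))
```

```text
(170, 100) [ 14 155 160]
(240, 100) [ 19  88 206]
(80, 20) [ 19 106 182]
(300, 174) [ 30   6 170]
(370, 174) [ 13 134 129]
(380, 75) [ 43  16 109]
(80, 170) [107 206 187]
(455, 225) [175  15 105]
(465, 240) [15 52 59]
(457, 207) [ 23  13 153]
(630, 100) [ 18  10 122]
(350, 212) [ 13 145 155]
(350, 240) [ 14 152 159]
tray [[131, 77], [155, 267], [145, 275], [59, 274], [16, 73]] [[613.1, 270.7, 35.0], [381.6, 272.3, 35.0], [370.3, 287.0, 35.0], [371.7, 400.8, 35.0], [617.4, 401.2, 35.0]]
grey (280, 152, 53, 44) ((505.1274719238281, 71.34384155273438), (62.09965133666992, 50.51724624633789), 89.96983337402344)
grey (309, 50, 134, 46) ((615.263427734375, -6.0829925537109375), (146.94985961914062, 32.373592376708984), 83.27310180664062)
```

Run:
```python
from h import *
C=cal("wrist");im=cv2.imread("pics/w1.png");hsv=cv2.cvtColor(im,cv2.COLOR_BGR2HSV)
H,S,V=cv2.split(hsv)
brown=((H<17)&(S>118)&(V>50)).astype(np.uint8);brown[290:]=0
brown=cv2.morphologyEx(brown,cv2.MORPH_CLOSE,np.ones((3,3)))
cn,hi=cv2.findContours(brown,cv2.RETR_CCOMP,cv2.CHAIN_APPROX_NONE)
for i,c in enumerate(cn):
    a=cv2.contourArea(c)
    if a>800:
        hl=cv2.convexHull(c);w=ray(C,hl[:,0],50)[:,:2].astype(np.float32)
        ap=cv2.approxPolyDP(hl,6,True)[:,0]
        print('brown',hi[0][i][3],a,cv2.boundingRect(c),cv2.minAreaRect(w),ap.tolist(),ray(C,ap,50)[:,:2].round().tolist())
m=np.zeros_like(H);cv2.fillPoly(m,[np.array([(185,50),(490,35),(482,198),(202,208)])],1)
for c in cv2.findContours(brown*m,0,1)[0]:
    if cv2.contourArea(c)>100:
        w=ray(C,c[:,0],58)[:,:2].astype(np.float32);print('handle',cv2.boundingRect(c),cv2.minAreaRect(w))
grey=((S<70)&(m>0)).astype(np.uint8)
g2=grey.copy();g2[:,:345]=0;g2[:,425:]=0;g2[120:]=0
p=np.argwhere(g2)[:,::-1];w=ray(C,p,54)[:,:2];mu=w.mean(0);u=np.linalg.svd(w-mu,full_matrices=False)[2][0];print('shank',mu,u,(w-mu)[:,1].min(),(w-mu)[:,1].max())
# pointer, grip
dark=((V<75)).astype(np.uint8);dark[:,:430]=0;dark[:,495:]=0;dark[:205]=0;dark[275:]=0
for c in cv2.findContours(dark,0,1)[0]:
    if cv2.contourArea(c)>60:print('grip',cv2.boundingRect(c),ray(C,c[:,0],110)[:,:2].min(0),ray(C,c[:,0],110)[:,:2].max(0))
print('ptr',ray(C,[(457,199)],60), 'inner',ray(C,[(176,43),(497,27),(488,205),(197,215)],48).round(1))
```

```text
brown -1 1385.5 (333, 164, 76, 21) ((504.6956787109375, -5.187828063964844), (89.06007385253906, 23.559682846069336), 89.96961975097656) [[408, 169], [404, 184], [333, 182], [335, 164]] [[511.0, -49.0], [493.0, -46.0], [495.0, 39.0], [516.0, 37.0]]
brown -1 21168.5 (154, 6, 365, 253) ((540.4876098632812, 31.8367919921875), (265.55810546875, 391.5135803222656), 2.6753203868865967) [[518, 7], [503, 199], [489, 245], [198, 257], [182, 212], [155, 26]] [[680.0, -155.0], [475.0, -167.0], [416.0, -157.0], [401.0, 209.0], [459.0, 223.0], [662.0, 231.0]]
handle (333, 164, 76, 21) ((505.6644592285156, -4.171695709228516), (87.51998138427734, 23.152324676513672), 89.96959686279297)
shank [613.82484995 -16.12283402] [-0.12058513 -0.99270299] -44.33972637627013 43.54751839149378
grip (455, 224, 20, 34) [ 421.27180314 -113.37087492] [458.74304549 -91.20179818]
ptr [[ 476.57899005 -107.48055566   60.        ]] inner [[ 645.8  211.    48. ]
 [ 661.2 -135.7   48. ]
 [ 466.9 -150.4   48. ]
 [ 454.6  206.1   48. ]]
```

Emit:
{"name": "jog_arm", "arguments": {"targets": [{"xyz": [0,0,0.2],"spin": -1},{"xyz": [0,0,0.2],"spin": -1},{"xyz": [0,0,0.2],"spin": -1},{"xyz": [0,0,0.2],"spin": -1},{"xyz": [0,0,0.2],"spin": -1},{"xyz": [0,0,0.2],"spin": -1},{"xyz": [0,0,0.2],"spin": -1},{"xyz": [0,0,0.2],"spin": -1},{"xyz": [0,0,0.2],"spin": -1},{"xyz": [0,0,0.2],"spin": -1}], "gripper": 40}}

```text
time: 3.9
tool_pos: [483.2, 55.1, 172.8]
tcp_rot: [3.141, -0.0, 1.002]
contact_force: [-0.6, 1.1, 0.3]
grip_width: 36.5
finger_force: 0.0
```

Emit:
{"name": "jog_arm", "arguments": {"targets": [{"xyz": [0,0,0.2],"spin": -1},{"xyz": [0,0,0.2],"spin": -1},{"xyz": [0,0,0.2],"spin": -1},{"xyz": [0,0,0.1],"spin": -1},{"xyz": [0,0,0.1],"spin": -1},{"xyz": [0,0,0],"spin": -0.73},{"xyz": [-0.17,0.14,0],"spin": 0},{"xyz": [-0.17,0.14,0],"spin": 0},{"xyz": [0,0,0],"spin": 0},{"xyz": [0,0,0],"spin": 0}]}}

```text
time: 5.15
tool_pos: [505.5, 28.1, 109.1]
tcp_rot: [-3.141, -0.0, 1.572]
contact_force: [-0.4, 0.4, 0.2]
grip_width: 36.7
finger_force: 0.0
```

Run:
```python
from h import *
st();print(bot.get_obs()['joint_positions'])
```

```text
5.15 [505.5  28.1 109.1] [-3.141 -0.     1.572] [-0.4  0.4  0.2] 36.7 0.0
[-9.59521281e-02  4.09857399e-01  1.71256566e+00  5.08251594e-05
  1.01968111e+00 -9.67072299e-02]
```

Emit:
{"name": "jog_arm", "arguments": {"targets": [{"xyz": [0,0,0.2],"spin": 0},{"xyz": [0,0,0.2],"spin": 0},{"xyz": [0,0,0.2],"spin": 0},{"xyz": [0,0,0.1],"spin": 0},{"xyz": [0,0,0.03],"spin": 0},{"xyz": [0,0,0],"spin": 0},{"xyz": [0,0,0],"spin": 0},{"xyz": [0,0,0],"spin": 0},{"xyz": [0,0,0],"spin": 0},{"xyz": [0,0,0],"spin": 0}]}}

```text
time: 6.4
tool_pos: [505.7, 28.4, 50.9]
tcp_rot: [3.141, 0.0, 1.573]
contact_force: [-0.2, -0.6, -0.4]
grip_width: 36.5
finger_force: 0.0
```

Emit:
{"name": "jog_arm", "arguments": {"targets": [{"xyz": [0,0,0],"spin": 0},{"xyz": [0,0,0],"spin": 0},{"xyz": [0,0,0],"spin": 0},{"xyz": [0,0,0],"spin": 0},{"xyz": [0,0,0],"spin": 0},{"xyz": [0,0,0],"spin": 0},{"xyz": [0,0,-0.3],"spin": 0},{"xyz": [0,0,-0.3],"spin": 0},{"xyz": [0,0,-0.3],"spin": 0},{"xyz": [0,0,-0.3],"spin": 0}], "gripper": 0}}

```text
time: 7.65
tool_pos: [505.5, 28.4, 147.6]
tcp_rot: [-3.142, 0.0, 1.573]
contact_force: [1.1, -0.6, 0.0]
grip_width: -0.0
finger_force: 0.0
```

Run:
```python
from h import *
shot("wrist","w2");C,im=shot("side","s2");cv2.imwrite("pics/s2c.png",cv2.resize(im[130:430,180:500],(800,750))[:600])
```

```text
(no output)
```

View pics/s2c.png

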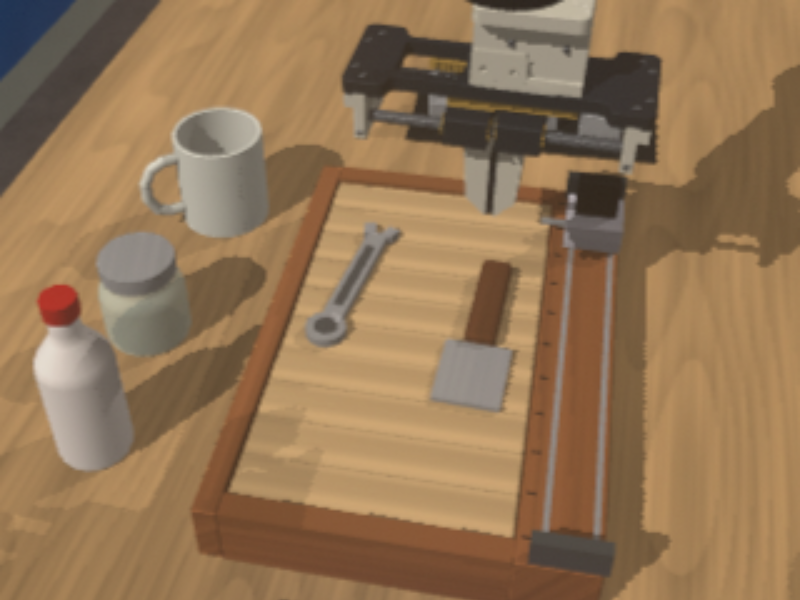

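The crop shows the gripper empty and shut above the sheet. The scraper is still lying on the sheet with its blade at crop px (475,375), so the grasp slipped.

Run:
```python
from h import *
C=cal("side")
for n in("side0","s2"):
    im=cv2.imread(f"pics/{n}.png");h=cv2.cvtColor(im,cv2.COLOR_BGR2HSV)
    m=(h[...,1]<60).astype(np.uint8);m[:240]=0;m[320:]=0;m[:,:335]=0;m[:,390:]=0
    for c in cv2.findContours(m,0,1)[0]:
        if cv2.contourArea(c)>150: print(n,cv2.minAreaRect(ray(C,c[:,0],51)[:,:2].astype(np.float32)))
    hb=((h[...,0]<16)&(h[...,1]>125)).astype(np.uint8);hb[:225]=0;hb[275:]=0;hb[:,:355]=0;hb[:,388:]=0
    for c in cv2.findContours(hb,0,1)[0]:
        if cv2.contourArea(c)>100: print('handle',n,cv2.minAreaRect(ray(C,c[:,0],58)[:,:2].astype(np.float32)))
```

```text
side0 ((505.25494384765625, 73.75498962402344), (63.04411697387695, 49.88170623779297), 89.40240478515625)
handle side0 ((504.7294921875, 0.02947998046875), (93.04434967041016, 22.69624900817871), 89.7702865600586)
s2 ((505.25494384765625, 73.75498962402344), (63.04411697387695, 49.88170623779297), 89.40240478515625)
handle s2 ((504.8079528808594, 0.02916717529296875), (93.04434967041016, 22.53931427001953), 89.7702865600586)
```

View pics/w2.png

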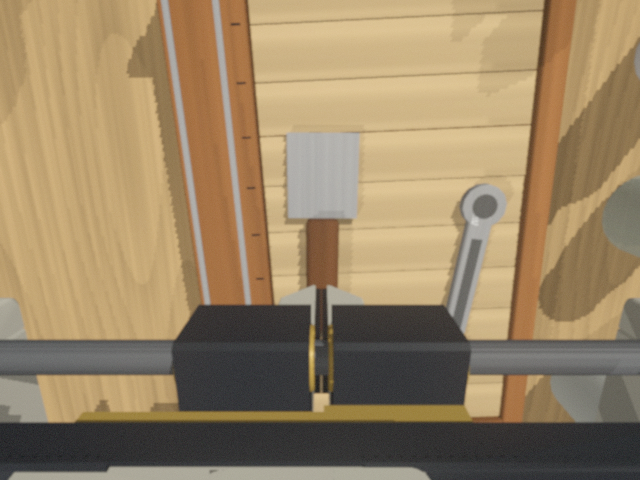

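The scraper has not moved: its blade is still at (323,175) in the wrist view. The likely cause is the grip slackening just as the lift began. I'll retry and check the grip before lifting.

Emit:
{"name": "jog_arm", "arguments": {"targets": [{"xyz": [0,0,0],"spin": 0},{"xyz": [0,0,0],"spin": 0},{"xyz": [0,0,0.3],"spin": 0},{"xyz": [0,0,0.3],"spin": 0},{"xyz": [0,0,0.3],"spin": 0},{"xyz": [0,0,0.2],"spin": 0},{"xyz": [0,0,0.12],"spin": 0},{"xyz": [0,0,0],"spin": 0},{"xyz": [0,0,0],"spin": 0},{"xyz": [0,0,0],"spin": 0}], "gripper": 40}}

```text
time: 9.0
tool_pos: [506.1, 28.4, 49.8]
tcp_rot: [3.14, 0.0, 1.573]
contact_force: [0.5, -0.5, -0.1]
grip_width: 36.8
finger_force: 0.0
```

Emit:
{"name": "jog_arm", "arguments": {"targets": [{"xyz": [0,0,0],"spin": 0},{"xyz": [0,0,0],"spin": 0},{"xyz": [0,0,0],"spin": 0},{"xyz": [0,0,0],"spin": 0},{"xyz": [0,0,0],"spin": 0},{"xyz": [0,0,0],"spin": 0},{"xyz": [0,0,0],"spin": 0},{"xyz": [0,0,0],"spin": 0},{"xyz": [0,0,0],"spin": 0},{"xyz": [0,0,0],"spin": 0}], "gripper": 0}}

```text
time: 10.25
tool_pos: [505.6, 28.4, 49.2]
tcp_rot: [-3.142, 0.0, 1.573]
contact_force: [-0.2, 0.7, 0.3]
grip_width: 0.2
finger_force: 0.0
```

Run:
```python
from h import *
C,a=shot("wrist","w3");C,b=shot("side","s3")
cv2.imwrite("pics/c3.png",np.hstack([cv2.resize(a[120:360,200:440],(400,400)),cv2.resize(b[150:350,280:480],(400,400),interpolation=cv2.INTER_CUBIC)]))
```

```text
(no output)
```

View pics/c3.png

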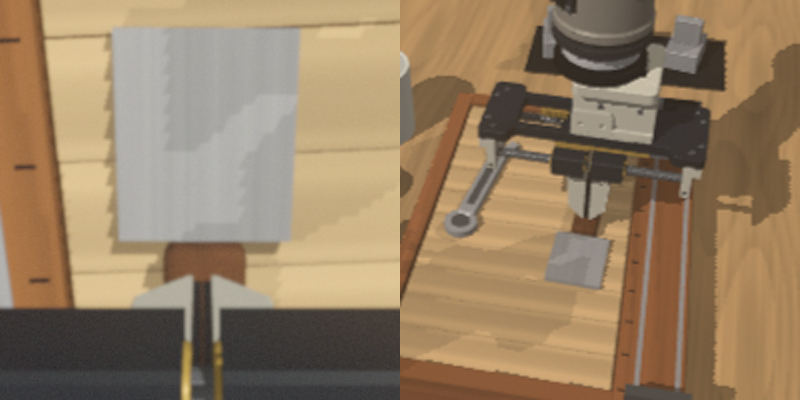

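The fingers have shut over the handle rather than around it. The fingertips show at about (375,260) in the side image. I'll compare that with where the reported TCP projects.

Run:
```python
from h import *
st();C=cal("side");W=cal("wrist")
for z in(35,49,61,75,90):print(z,proj(C,[(505.6,28.4,z)]).round(1),proj(W,[(505.6,28.4,z)]).round(1))
print(proj(W,[(493,41,61),(517,41,61),(505,56,51),(505,41,61)]).round(1))
im=cv2.imread("pics/s3.png");cv2.imwrite("pics/c4.png",cv2.resize(im[225:295,340:410],(560,560),interpolation=cv2.INTER_CUBIC))
```

```text
10.35 [505.6  28.4  49.2] [-3.142  0.     1.573] [ 0.5  0.3 -0.2] 0.6 0.0
35 [[371.7 268.1]] [[322.8 276. ]]
49 [[372.2 262.9]] [[322.9 286.5]]
61 [[372.5 258.4]] [[323.  296.6]]
75 [[373.  252.9]] [[323.2 310.2]]
90 [[373.4 247. ]] [[323.4 327.3]]
[[296.  271.6]
 [347.7 271.8]
 [321.9 234.7]
 [321.9 271.7]]
```

View pics/c4.png

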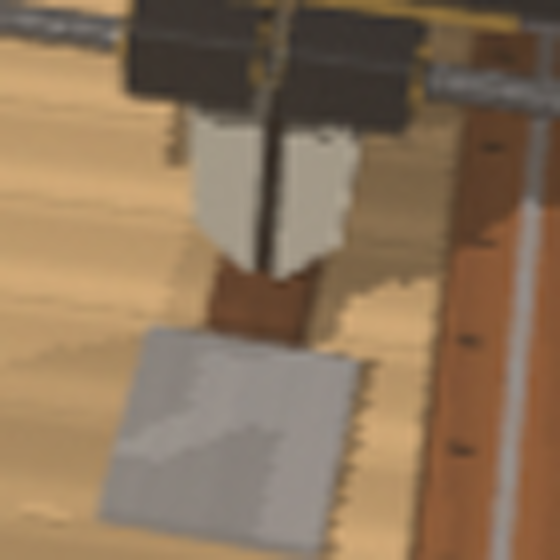

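Emit:
{"name": "jog_arm", "arguments": {"targets": [{"xyz": [0,0,-0.5],"spin": 0},{"xyz": [0.6,0.14,0],"spin": 0},{"xyz": [0.6,0.14,0],"spin": 0},{"xyz": [0.6,0.14,0],"spin": 0},{"xyz": [0.57,0.12,0],"spin": 0},{"xyz": [0,0,0.2],"spin": 0},{"xyz": [0,0,0.15],"spin": 0},{"xyz": [0,0,0.1],"spin": 0},{"xyz": [0,0,0],"spin": 0},{"xyz": [0,0,0],"spin": 0}]}}

```text
time: 11.6
tool_pos: [548.8, 217.5, 53.6]
tcp_rot: [3.141, -0.0, 1.572]
contact_force: [0.1, -0.5, -0.3]
grip_width: 0.4
finger_force: 0.0
```

Emit:
{"name": "jog_arm", "arguments": {"targets": [{"xyz": [0,0,0.02],"spin": 0},{"xyz": [0,0,0.02],"spin": 0},{"xyz": [0,0,0],"spin": 0},{"xyz": [0,0,0],"spin": 0},{"xyz": [0,0,0],"spin": 0},{"xyz": [0,0,0],"spin": 0},{"xyz": [0,0,0],"spin": 0},{"xyz": [0,0,0],"spin": 0},{"xyz": [0,0,0],"spin": 0},{"xyz": [0,0,0],"spin": 0}]}}

```text
time: 12.85
tool_pos: [548.5, 218.1, 50.0]
tcp_rot: [3.141, 0.0, 1.573]
contact_force: [-0.7, -0.4, 0.1]
grip_width: 0.2
finger_force: 0.0
```

Run:
```python
from h import *
st();C,b=shot("side","s5")
print(proj(cal("side"),[bot.get_obs()['tool_pos']]))
cv2.imwrite("pics/c5.png",cv2.resize(b[250:400,220:420],(800,600),interpolation=cv2.INTER_CUBIC))
```

```text
12.85 [548.5 218.1  50. ] [3.141 0.    1.573] [-0.7 -0.4  0.1] 0.2 0.0
[[326.39149192 339.26989132]]
```

View pics/c5.png

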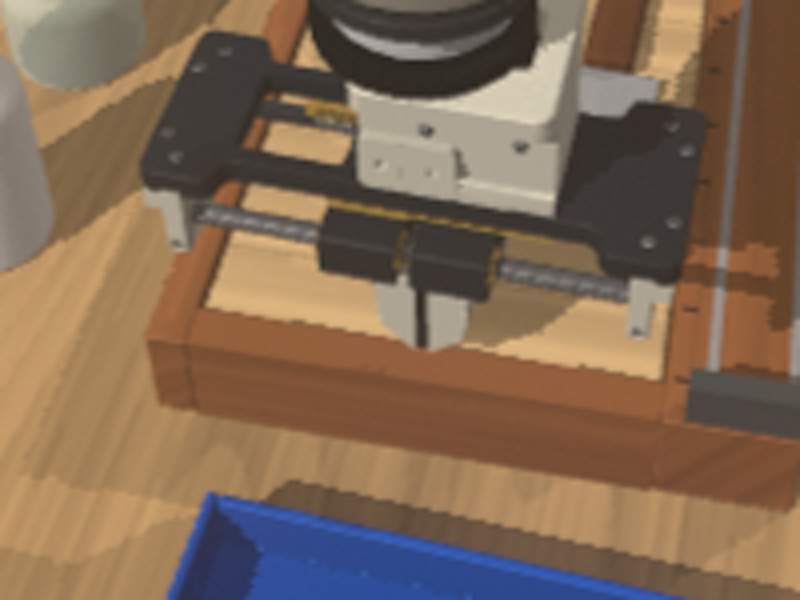

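The fingertips are at about (325,337) over the +y frame edge, slightly above where the reported pose would put them. I'll feel for the true contact height.

Emit:
{"name": "jog_arm", "arguments": {"targets": [{"xyz": [0,0,0.02],"spin": 0},{"xyz": [0,0,0.02],"spin": 0},{"xyz": [0,0,0],"spin": 0},{"xyz": [0,0,0],"spin": 0},{"xyz": [0,0,0],"spin": 0},{"xyz": [0,0,0],"spin": 0},{"xyz": [0,0,0],"spin": 0},{"xyz": [0,0,0],"spin": 0},{"xyz": [0,0,0],"spin": 0},{"xyz": [0,0,0],"spin": 0}]}}

```text
time: 14.15
tool_pos: [548.4, 218.1, 46.8]
tcp_rot: [-3.142, 0.0, 1.573]
contact_force: [-0.4, -0.5, 0.5]
grip_width: 0.2
finger_force: 0.0
```

Emit:
{"name": "jog_arm", "arguments": {"targets": [{"xyz": [0,0,0.02],"spin": 0},{"xyz": [0,0,0.02],"spin": 0},{"xyz": [0,0,0],"spin": 0},{"xyz": [0,0,0],"spin": 0},{"xyz": [0,0,0],"spin": 0},{"xyz": [0,0,0],"spin": 0},{"xyz": [0,0,0],"spin": 0},{"xyz": [0,0,0],"spin": 0},{"xyz": [0,0,0],"spin": 0},{"xyz": [0,0,0],"spin": 0}]}}

```text
time: 15.4
tool_pos: [548.4, 218.1, 43.6]
tcp_rot: [3.142, 0.0, 1.573]
contact_force: [0.0, 0.6, -0.3]
grip_width: 0.0
finger_force: 0.0
```

Emit:
{"name": "jog_arm", "arguments": {"targets": [{"xyz": [0,0,0.02],"spin": 0},{"xyz": [0,0,0.02],"spin": 0},{"xyz": [0,0,0],"spin": 0},{"xyz": [0,0,0],"spin": 0},{"xyz": [0,0,0],"spin": 0},{"xyz": [0,0,0],"spin": 0},{"xyz": [0,0,0],"spin": 0},{"xyz": [0,0,0],"spin": 0},{"xyz": [0,0,0],"spin": 0},{"xyz": [0,0,0],"spin": 0}]}}

```text
time: 16.65
tool_pos: [548.4, 218.1, 40.4]
tcp_rot: [3.142, 0.0, 1.573]
contact_force: [0.1, -1.0, -0.3]
grip_width: 0.3
finger_force: 0.0
```

Emit:
{"name": "jog_arm", "arguments": {"targets": [{"xyz": [0,0,0.02],"spin": 0},{"xyz": [0,0,0.01],"spin": 0},{"xyz": [0,0,0],"spin": 0},{"xyz": [0,0,0],"spin": 0},{"xyz": [0,0,0],"spin": 0},{"xyz": [0,0,0],"spin": 0},{"xyz": [0,0,0],"spin": 0},{"xyz": [0,0,0],"spin": 0},{"xyz": [0,0,0],"spin": 0},{"xyz": [0,0,0],"spin": 0}]}}

```text
time: 17.9
tool_pos: [548.4, 218.1, 38.0]
tcp_rot: [3.142, 0.0, 1.573]
contact_force: [-0.1, 0.9, -0.1]
grip_width: 0.4
finger_force: 0.0
```

Run:
```python
from h import *
st();o=bot.get_obs();print(o['joint_positions'],o['tau']);C,b=shot("side","s6")
print(proj(C,[o['tool_pos']]))
cv2.imwrite("pics/c6.png",cv2.resize(b[300:375,275:375],(800,600),interpolation=cv2.INTER_CUBIC))
```

```text
17.9 [548.4 218.1  38. ] [3.142 0.    1.573] [-0.1  0.9 -0.1] 0.4 0.0
[ 2.48677185e-01  6.32161383e-01  1.54219897e+00 -1.42890112e-04
  9.67259303e-01  2.46763892e-01] [ 6.64136605e-04 -5.29105425e+01 -2.00304615e+01  7.18528451e-02
  1.64549629e-02 -8.65961169e-06]
[[326.47596596 343.70172117]]
```

View pics/c6.png

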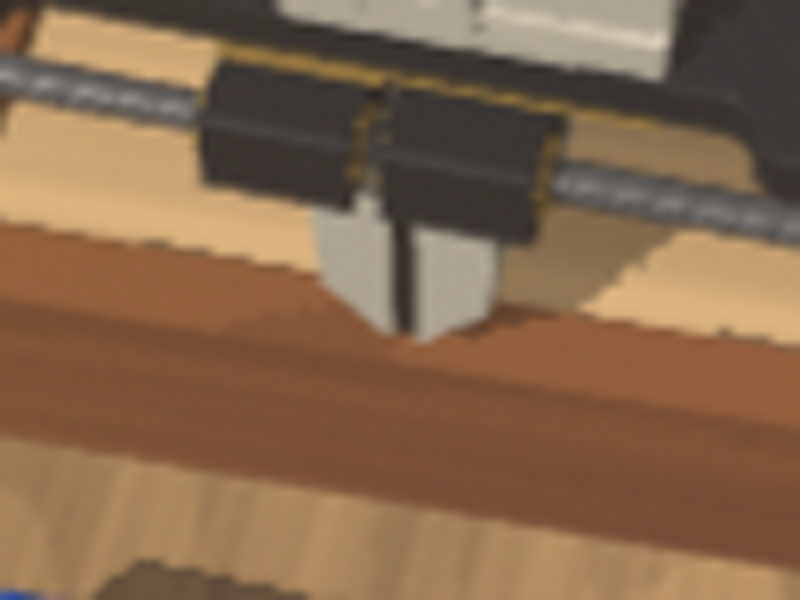

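The fingertips are at about (325.6,342.5), almost on the frame edge top, so the reported z is about 12 mm too low. I'll continue down to touch.

Emit:
{"name": "jog_arm", "arguments": {"targets": [{"xyz": [0,0,0.01],"spin": 0},{"xyz": [0,0,0.01],"spin": 0},{"xyz": [0,0,0],"spin": 0},{"xyz": [0,0,0],"spin": 0},{"xyz": [0,0,0],"spin": 0},{"xyz": [0,0,0],"spin": 0},{"xyz": [0,0,0],"spin": 0},{"xyz": [0,0,0],"spin": 0},{"xyz": [0,0,0],"spin": 0},{"xyz": [0,0,0],"spin": 0}]}}

```text
time: 19.2
tool_pos: [548.4, 218.1, 36.4]
tcp_rot: [3.142, 0.0, 1.573]
contact_force: [0.3, -0.0, -0.7]
grip_width: 0.2
finger_force: 0.0
```

Emit:
{"name": "jog_arm", "arguments": {"targets": [{"xyz": [0,0,0.01],"spin": 0},{"xyz": [0,0,0.01],"spin": 0},{"xyz": [0,0,0],"spin": 0},{"xyz": [0,0,0],"spin": 0},{"xyz": [0,0,0],"spin": 0},{"xyz": [0,0,0],"spin": 0},{"xyz": [0,0,0],"spin": 0},{"xyz": [0,0,0],"spin": 0},{"xyz": [0,0,0],"spin": 0},{"xyz": [0,0,0],"spin": 0}]}}

```text
time: 20.45
tool_pos: [548.4, 218.1, 34.8]
tcp_rot: [3.142, 0.0, 1.573]
contact_force: [-0.6, -0.4, 0.5]
grip_width: 0.4
finger_force: 0.0
```

Emit:
{"name": "jog_arm", "arguments": {"targets": [{"xyz": [0,0,0.01],"spin": 0},{"xyz": [0,0,0.01],"spin": 0},{"xyz": [0,0,0],"spin": 0},{"xyz": [0,0,0],"spin": 0},{"xyz": [0,0,0],"spin": 0},{"xyz": [0,0,0],"spin": 0},{"xyz": [0,0,0],"spin": 0},{"xyz": [0,0,0],"spin": 0},{"xyz": [0,0,0],"spin": 0},{"xyz": [0,0,0],"spin": 0}]}}

```text
time: 21.7
tool_pos: [548.4, 218.1, 33.2]
tcp_rot: [3.142, 0.0, 1.573]
contact_force: [0.8, -0.2, 0.2]
grip_width: 0.5
finger_force: 0.0
```

Emit:
{"name": "jog_arm", "arguments": {"targets": [{"xyz": [0,0,0.01],"spin": 0},{"xyz": [0,0,0.01],"spin": 0},{"xyz": [0,0,0],"spin": 0},{"xyz": [0,0,0],"spin": 0},{"xyz": [0,0,0],"spin": 0},{"xyz": [0,0,0],"spin": 0},{"xyz": [0,0,0],"spin": 0},{"xyz": [0,0,0],"spin": 0},{"xyz": [0,0,0],"spin": 0},{"xyz": [0,0,0],"spin": 0}]}}

```text
time: 22.95
tool_pos: [548.4, 218.1, 31.6]
tcp_rot: [3.142, 0.0, 1.573]
contact_force: [0.3, -0.2, 0.5]
grip_width: 0.6
finger_force: 0.0
```

Run:
```python
from h import *
C,b=shot("side","s7");a=shot("wrist","w7")
for n,z in(("s5",50.),("s6",38.),("s7",31.6)):
    im=cv2.imread(f"pics/{n}.png");h=cv2.cvtColor(im,cv2.COLOR_BGR2HSV)
    m=((h[...,1]<60)&(h[...,2]>120)).astype(np.uint8)
    m[:320]=0;m[365:]=0;m[:,:305]=0;m[:,345:]=0
    p=np.argwhere(m);print(n,z,p[:,0].max() if len(p) else 0,p[p[:,0]>=p[:,0].max()-1][:,1],proj(C,[(548.4,227.6,z),(548.4,218.1,z),(548.4,208.6,z)])[:,1].round(1))
cv2.imwrite("pics/c7.png",cv2.resize(b[300:375,275:375],(800,600),interpolation=cv2.INTER_CUBIC))
```

```text
s5 50.0 336 [322 323 327 328 329 330 331 332 323 327 328 329 330] [344.2 339.3 334.5]
s6 38.0 341 [322 323 327 328 329 330 331 332 327 328 329] [348.6 343.7 339. ]
s7 31.6 344 [323 327 328 329 330 328] [350.9 346.  341.3]
```

View pics/c7.png

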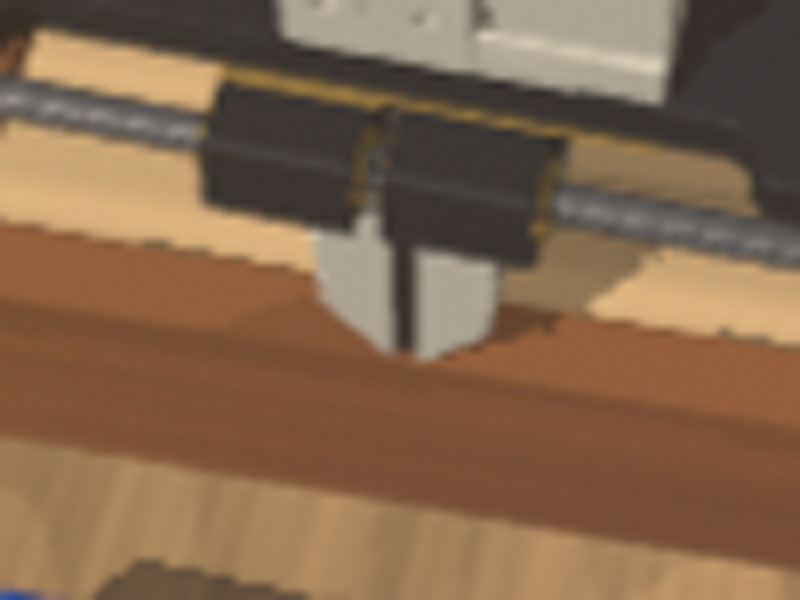

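The tip row (344) now matches a true z of about 50 at the front of the fingertip, so the reported z is about 18–19 mm low. Contact should come next.

Emit:
{"name": "jog_arm", "arguments": {"targets": [{"xyz": [0,0,0.01],"spin": 0},{"xyz": [0,0,0.01],"spin": 0},{"xyz": [0,0,0],"spin": 0},{"xyz": [0,0,0],"spin": 0},{"xyz": [0,0,0],"spin": 0},{"xyz": [0,0,0],"spin": 0},{"xyz": [0,0,0],"spin": 0},{"xyz": [0,0,0],"spin": 0},{"xyz": [0,0,0],"spin": 0},{"xyz": [0,0,0],"spin": 0}]}}

```text
time: 24.3
tool_pos: [548.4, 218.1, 30.0]
tcp_rot: [-3.142, 0.0, 1.573]
contact_force: [1.3, -0.4, 0.5]
grip_width: 0.7
finger_force: 0.0
```

Emit:
{"name": "jog_arm", "arguments": {"targets": [{"xyz": [0,0,0.01],"spin": 0},{"xyz": [0,0,0.01],"spin": 0},{"xyz": [0,0,0],"spin": 0},{"xyz": [0,0,0],"spin": 0},{"xyz": [0,0,0],"spin": 0},{"xyz": [0,0,0],"spin": 0},{"xyz": [0,0,0],"spin": 0},{"xyz": [0,0,0],"spin": 0},{"xyz": [0,0,0],"spin": 0},{"xyz": [0,0,0],"spin": 0}]}}

```text
time: 25.55
tool_pos: [548.5, 218.1, 28.8]
tcp_rot: [3.141, 0.0, 1.573]
contact_force: [-1.5, -0.1, 5.7]
grip_width: 0.4
finger_force: 2.8
```

Contact at a reported 28.8 (5.7 N) puts the true fingertip height at reported z + 20.5 mm. Retrying the scraper with that correction.

Emit:
{"name": "jog_arm", "arguments": {"targets": [{"xyz": [0,0,-0.5],"spin": 0},{"xyz": [-0.6,-0.14,0],"spin": 0},{"xyz": [-0.6,-0.14,0],"spin": 0},{"xyz": [-0.6,-0.14,0],"spin": 0},{"xyz": [-0.57,-0.12,0],"spin": 0},{"xyz": [0,0,0.2],"spin": 0},{"xyz": [0,0,0.15],"spin": 0},{"xyz": [0,0,0.12],"spin": 0},{"xyz": [0,0,0],"spin": 0},{"xyz": [0,0,0],"spin": 0}], "gripper": 40}}

```text
time: 26.8
tool_pos: [505.9, 28.8, 30.9]
tcp_rot: [3.141, 0.0, 1.574]
contact_force: [0.8, -0.4, 0.0]
grip_width: 36.8
finger_force: 0.0
```

Emit:
{"name": "jog_arm", "arguments": {"targets": [{"xyz": [0,0,0],"spin": 0},{"xyz": [0,0,0],"spin": 0},{"xyz": [0,0,0],"spin": 0},{"xyz": [0,0,0],"spin": 0},{"xyz": [0,0,0],"spin": 0},{"xyz": [0,0,0],"spin": 0},{"xyz": [0,0,-0.1],"spin": 0},{"xyz": [0,0,-0.3],"spin": 0},{"xyz": [0,0,-0.3],"spin": 0},{"xyz": [0,0,-0.1],"spin": 0}], "gripper": 0}}

```text
time: 28.05
tool_pos: [506.2, 28.3, 96.2]
tcp_rot: [3.139, 0.0, 1.573]
contact_force: [0.3, 0.4, -1.4]
grip_width: 23.6
finger_force: 30.0
```

Emit:
{"name": "jog_arm", "arguments": {"targets": [{"xyz": [0.5,-0.03,0],"spin": 0},{"xyz": [0.7,-0.03,0],"spin": 0},{"xyz": [0.7,-0.03,0],"spin": 0},{"xyz": [0.7,-0.03,0],"spin": 0},{"xyz": [0.7,-0.03,0],"spin": 0},{"xyz": [0.5,0,0],"spin": 0},{"xyz": [0.28,0,0],"spin": 0},{"xyz": [0,0,0],"spin": 1},{"xyz": [0,0,0],"spin": 1},{"xyz": [0,0,0],"spin": 1}]}}

```text
time: 29.3
tool_pos: [492.3, 354.5, 93.8]
tcp_rot: [-3.14, 0.002, 1.27]
contact_force: [0.1, 0.2, -0.1]
grip_width: 23.5
finger_force: 30.0
```

Emit:
{"name": "jog_arm", "arguments": {"targets": [{"xyz": [0,0,0],"spin": 1},{"xyz": [0,0,0],"spin": 1},{"xyz": [0,0,0],"spin": 1},{"xyz": [0,0,0],"spin": 1},{"xyz": [0,0,0],"spin": 1},{"xyz": [0,0,0],"spin": 1},{"xyz": [0,0,0],"spin": 1},{"xyz": [0,0,0],"spin": 1},{"xyz": [0,0,0],"spin": 1},{"xyz": [0,0,0],"spin": 1}]}}

```text
time: 30.55
tool_pos: [492.4, 354.4, 93.9]
tcp_rot: [3.141, 0.002, 0.269]
contact_force: [-0.2, 0.6, -0.0]
grip_width: 23.4
finger_force: 30.0
```

Emit:
{"name": "jog_arm", "arguments": {"targets": [{"xyz": [0,0,0],"spin": 1},{"xyz": [0,0,0],"spin": 1},{"xyz": [0,0,0],"spin": 0.73},{"xyz": [0,0,0.3],"spin": 0},{"xyz": [0,0,0],"spin": 0},{"xyz": [0,0,0],"spin": 0},{"xyz": [0,0,0],"spin": 0},{"xyz": [0,0,0],"spin": 0},{"xyz": [0,0,0],"spin": 0},{"xyz": [0,0,0],"spin": 0}]}}

```text
time: 31.8
tool_pos: [493.0, 354.8, 70.9]
tcp_rot: [-3.142, -0.0, -0.0]
contact_force: [0.1, 0.1, -1.1]
grip_width: 23.5
finger_force: 30.0
```

Lower 67 mm (true tip about 24 mm), release gently, rise, and turn back toward yaw 1.45 for the spanner.

Emit:
{"name": "jog_arm", "arguments": {"targets": [{"xyz": [0,0,0.3],"spin": 0},{"xyz": [0,0,0.25],"spin": 0},{"xyz": [0,0,0.2],"spin": 0},{"xyz": [0,0,0.08],"spin": 0},{"xyz": [0,0,0],"spin": 0},{"xyz": [0,0,0],"spin": 0},{"xyz": [0,0,0],"spin": 0},{"xyz": [0,0,0],"spin": 0},{"xyz": [0,0,0],"spin": 0},{"xyz": [0,0,0],"spin": 0}]}}

```text
time: 33.05
tool_pos: [493.0, 354.8, 4.4]
tcp_rot: [3.142, -0.0, -0.0]
contact_force: [0.0, 0.4, -0.7]
grip_width: 23.5
finger_force: 30.0
```

Emit:
{"name": "jog_arm", "arguments": {"targets": [{"xyz": [0,0,0],"spin": 0},{"xyz": [0,0,0],"spin": 0},{"xyz": [0,0,0],"spin": 0},{"xyz": [0,0,0],"spin": 0},{"xyz": [0,0,-0.2],"spin": 0},{"xyz": [0,0,-0.3],"spin": 0},{"xyz": [0,0,-0.3],"spin": 0},{"xyz": [0,0,-0.3],"spin": 0},{"xyz": [0,0,0],"spin": -1},{"xyz": [0,0,0],"spin": -1}], "gripper": 33}}

```text
time: 34.3
tool_pos: [493.4, 355.0, 94.2]
tcp_rot: [-3.141, -0.002, 0.203]
contact_force: [-0.4, 0.9, -0.7]
grip_width: 30.3
finger_force: 0.0
```

Emit:
{"name": "jog_arm", "arguments": {"targets": [{"xyz": [0,0,0],"spin": -1},{"xyz": [0,0,0],"spin": -1},{"xyz": [0,0,0],"spin": -1},{"xyz": [0,0,0],"spin": -1},{"xyz": [0,0,0],"spin": -1},{"xyz": [0,0,0],"spin": -1},{"xyz": [0,0,0],"spin": -1},{"xyz": [0,0,0],"spin": -1},{"xyz": [0,0,0],"spin": -1},{"xyz": [0,0,0],"spin": -1}]}}

```text
time: 35.55
tool_pos: [493.2, 354.9, 93.7]
tcp_rot: [3.141, -0.001, 1.203]
contact_force: [-0.6, -0.2, -0.1]
grip_width: 30.1
finger_force: 0.0
```

Emit:
{"name": "jog_arm", "arguments": {"targets": [{"xyz": [0,0,0],"spin": -1},{"xyz": [0,0,0],"spin": -1},{"xyz": [0,0,0],"spin": -0.5},{"xyz": [0,0,0],"spin": 0},{"xyz": [0,0,0],"spin": 0},{"xyz": [0,0,0],"spin": 0},{"xyz": [0,0,0],"spin": 0},{"xyz": [0,0,0],"spin": 0},{"xyz": [0,0,0],"spin": 0},{"xyz": [0,0,0],"spin": 0}]}}

```text
time: 36.8
tool_pos: [493.0, 354.7, 92.3]
tcp_rot: [3.142, 0.0, 1.45]
contact_force: [0.3, 0.1, -0.2]
grip_width: 30.3
finger_force: 0.0
```

Run:
```python
from h import *
o=bot.get_obs();st();d=np.array([614,-8])-o['tool_pos'][:2];y=o['tcp_rot'][2]
print((d@[np.cos(y),np.sin(y)])/80,(d@[np.sin(y),-np.cos(y)])/80)
shot("scene","sc8");C,b=shot("side","s8");cv2.imwrite("pics/c8.png",b[180:480,200:500])
```

```text
36.8 [493.  354.7  92.3] [3.142 0.    1.45 ] [ 0.3  0.1 -0.2] 30.3 0.0
-4.318440802667642 2.049319439963978
```

View pics/c8.png

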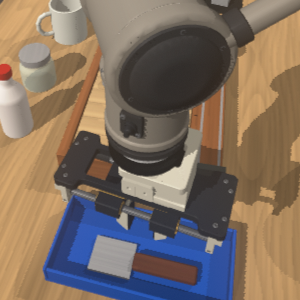

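The tray holds the scraper (blade at crop (112,255)). Next I pick up the spanner.

Emit:
{"name": "jog_arm", "arguments": {"targets": [{"xyz": [-0.62,0.29,0],"spin": 0},{"xyz": [-0.62,0.29,0],"spin": 0},{"xyz": [-0.62,0.29,0],"spin": 0},{"xyz": [-0.62,0.29,0],"spin": 0},{"xyz": [-0.62,0.29,0],"spin": 0},{"xyz": [-0.62,0.3,0],"spin": 0},{"xyz": [-0.6,0.3,0],"spin": 0},{"xyz": [0,0,0.2],"spin": 0},{"xyz": [0,0,0.2],"spin": 0},{"xyz": [0,0,0],"spin": 0}]}}

```text
time: 38.15
tool_pos: [612.3, -6.5, 58.4]
tcp_rot: [-3.137, -0.0, 1.451]
contact_force: [1.0, 0.7, -0.5]
grip_width: 30.4
finger_force: 0.0
```

Emit:
{"name": "jog_arm", "arguments": {"targets": [{"xyz": [0,0,0.2],"spin": 0},{"xyz": [0,0,0.1],"spin": 0},{"xyz": [0,0,0.08],"spin": 0},{"xyz": [0,0,0],"spin": 0},{"xyz": [0,0,0],"spin": 0},{"xyz": [0,0,0],"spin": 0},{"xyz": [0,0,0],"spin": 0},{"xyz": [0,0,0],"spin": 0},{"xyz": [0,0,0],"spin": 0},{"xyz": [0,0,0],"spin": 0}]}}

```text
time: 39.4
tool_pos: [614.0, -8.1, 30.0]
tcp_rot: [3.142, 0.0, 1.45]
contact_force: [0.1, 0.3, 0.0]
grip_width: 30.4
finger_force: 0.0
```

Emit:
{"name": "jog_arm", "arguments": {"targets": [{"xyz": [0,0,0],"spin": 0},{"xyz": [0,0,0],"spin": 0},{"xyz": [0,0,0],"spin": 0},{"xyz": [0,0,0],"spin": 0},{"xyz": [0,0,0],"spin": 0},{"xyz": [0,0,0],"spin": 0},{"xyz": [0,0,-0.1],"spin": 0},{"xyz": [0,0,-0.3],"spin": 0},{"xyz": [0,0,-0.3],"spin": 0},{"xyz": [0,0,-0.1],"spin": 0}], "gripper": 0}}

```text
time: 40.65
tool_pos: [614.8, -8.2, 95.8]
tcp_rot: [3.139, 0.0, 1.45]
contact_force: [-0.0, 0.2, -1.3]
grip_width: 16.7
finger_force: 30.0
```

Emit:
{"name": "jog_arm", "arguments": {"targets": [{"xyz": [0.63,-0.33,0],"spin": 0},{"xyz": [0.63,-0.33,0],"spin": 0},{"xyz": [0.63,-0.33,0],"spin": 0},{"xyz": [0.63,-0.33,0],"spin": 0},{"xyz": [0.63,-0.33,0],"spin": 0},{"xyz": [0.64,-0.33,0],"spin": 0},{"xyz": [0,0,0],"spin": 1},{"xyz": [0,0,0],"spin": 1},{"xyz": [0,0,0],"spin": 1},{"xyz": [0,0,0],"spin": 1}]}}

```text
time: 41.9
tool_pos: [492.8, 311.9, 93.3]
tcp_rot: [-3.141, 0.001, 1.047]
contact_force: [0.0, 0.2, -0.3]
grip_width: 17.1
finger_force: 30.0
```

Emit:
{"name": "jog_arm", "arguments": {"targets": [{"xyz": [0,0,0],"spin": 1},{"xyz": [0,0,0],"spin": 1},{"xyz": [0,0,0],"spin": 1},{"xyz": [0,0,0],"spin": 1},{"xyz": [0,0,0],"spin": 1},{"xyz": [0,0,0],"spin": 1},{"xyz": [0,0,0],"spin": 1},{"xyz": [0,0,0],"spin": 1},{"xyz": [0,0,0],"spin": 1},{"xyz": [0,0,0],"spin": 1}]}}

```text
time: 43.15
tool_pos: [492.9, 311.8, 93.3]
tcp_rot: [3.141, 0.001, 0.046]
contact_force: [-0.2, -0.7, -1.5]
grip_width: 17.2
finger_force: 30.0
```

Emit:
{"name": "jog_arm", "arguments": {"targets": [{"xyz": [0,0,0.2],"spin": 0.5},{"xyz": [0,0,0.3],"spin": 0},{"xyz": [0,0,0.25],"spin": 0},{"xyz": [0,0,0.18],"spin": 0},{"xyz": [0,0,0],"spin": 0},{"xyz": [0,0,0],"spin": 0},{"xyz": [0,0,0],"spin": 0},{"xyz": [0,0,0],"spin": 0},{"xyz": [0,0,0],"spin": 0},{"xyz": [0,0,0],"spin": 0}]}}

```text
time: 44.4
tool_pos: [493.4, 312.0, 19.7]
tcp_rot: [-3.142, -0.0, -0.0]
contact_force: [-0.6, 0.7, -0.9]
grip_width: 16.8
finger_force: 30.0
```

Emit:
{"name": "jog_arm", "arguments": {"targets": [{"xyz": [0,0,0],"spin": 0},{"xyz": [0,0,0],"spin": 0},{"xyz": [0,0,0],"spin": 0},{"xyz": [0,0,0],"spin": 0},{"xyz": [0,0,-0.2],"spin": 0},{"xyz": [0,0,-0.3],"spin": 0},{"xyz": [0,0,-0.3],"spin": 0},{"xyz": [0,0,-0.2],"spin": -0.15},{"xyz": [0,0,0],"spin": -1},{"xyz": [0,0,0],"spin": -1}], "gripper": 28}}

```text
time: 45.65
tool_pos: [493.5, 312.1, 100.4]
tcp_rot: [-3.142, -0.001, 0.219]
contact_force: [0.2, -0.0, -0.2]
grip_width: 25.3
finger_force: 0.0
```

Emit:
{"name": "jog_arm", "arguments": {"targets": [{"xyz": [0,0,0],"spin": -1},{"xyz": [0,0,0],"spin": -1},{"xyz": [0,0,0],"spin": -1},{"xyz": [0,0,0],"spin": -1},{"xyz": [0,0,0],"spin": -1},{"xyz": [0,0,0],"spin": -1},{"xyz": [0,0,0],"spin": -1},{"xyz": [0,0,0],"spin": -1},{"xyz": [0,0,0],"spin": -1},{"xyz": [0,0,0],"spin": -1}], "gripper": 0}}

```text
time: 46.9
tool_pos: [493.4, 312.0, 100.0]
tcp_rot: [3.141, 0.0, 1.219]
contact_force: [0.7, -0.7, -0.3]
grip_width: 0.5
finger_force: 0.0
```

Emit:
{"name": "jog_arm", "arguments": {"targets": [{"xyz": [0,0,0],"spin": -1},{"xyz": [0,0,0],"spin": -1},{"xyz": [0,0,0],"spin": -1},{"xyz": [0,0,0],"spin": -1},{"xyz": [-0.6,0.16,0],"spin": 0},{"xyz": [-0.6,0.16,0],"spin": 0},{"xyz": [-0.6,0.16,0],"spin": 0},{"xyz": [-0.62,0.16,0],"spin": 0},{"xyz": [0,0,0],"spin": 0},{"xyz": [0,0,0],"spin": 0}]}}

```text
time: 48.15
tool_pos: [552.9, 121.1, 99.8]
tcp_rot: [-3.141, -0.0, 1.614]
contact_force: [0.2, -0.2, 0.5]
grip_width: 0.2
finger_force: 0.0
```

Run:
```python
from h import *
st();C,b=shot("side","s9")
h=cv2.cvtColor(b,cv2.COLOR_BGR2HSV);m=(h[...,1]<60).astype(np.uint8);m[:385]=0;m[:,:250]=0;m[:,435:]=0
for c in cv2.findContours(m,0,1)[0]:
    if cv2.contourArea(c)>60: print('grey',cv2.boundingRect(c),cv2.minAreaRect(ray(C,c[:,0],10)[:,:2].astype(np.float32)))
```

```text
48.15 [552.9 121.1  99.8] [-3.141 -0.     1.614] [ 0.2 -0.2  0.5] 0.2 0.0
grey (287, 395, 109, 65) ((495.9181823730469, 337.9019470214844), (144.7418975830078, 86.36215209960938), 0.33040866255760193)
```

Both tools are inside the tray outline (x 423–568, y 295–381). Now I press the strips, starting with strip 7.

Emit:
{"name": "jog_arm", "arguments": {"targets": [{"xyz": [0,0,0.4],"spin": 0},{"xyz": [0,0,0.3],"spin": 0},{"xyz": [0,0,0.15],"spin": 0},{"xyz": [0,0,0.06],"spin": 0},{"xyz": [0,0,0.02],"spin": 0},{"xyz": [0,0,0.01],"spin": 0},{"xyz": [0,0,0.01],"spin": 0},{"xyz": [0,0,0],"spin": 0},{"xyz": [0,0,0],"spin": 0},{"xyz": [0,0,0],"spin": 0}]}}

```text
time: 49.45
tool_pos: [553.3, 121.3, 25.7]
tcp_rot: [3.14, -0.0, 1.615]
contact_force: [-4.6, 1.9, 10.6]
grip_width: 0.5
finger_force: 5.2
```

Emit:
{"name": "jog_arm", "arguments": {"targets": [{"xyz": [0,0,-0.2],"spin": 0},{"xyz": [-0.44,0,0],"spin": 0},{"xyz": [-0.435,0,0],"spin": 0},{"xyz": [0,0,0.1],"spin": 0},{"xyz": [0,0,0.06],"spin": 0},{"xyz": [0,0,0.02],"spin": 0},{"xyz": [0,0,0.02],"spin": 0},{"xyz": [0,0,0],"spin": 0},{"xyz": [0,0,0],"spin": 0},{"xyz": [0,0,0],"spin": 0}]}}

```text
time: 50.7
tool_pos: [556.3, 51.0, 23.7]
tcp_rot: [3.141, 0.0, 1.615]
contact_force: [-0.5, 1.0, 1.8]
grip_width: 0.4
finger_force: 0.6
```

Emit:
{"name": "jog_arm", "arguments": {"targets": [{"xyz": [0,0,-0.2],"spin": 0},{"xyz": [-0.44,0,0],"spin": 0},{"xyz": [-0.435,0,0],"spin": 0},{"xyz": [0,0,0.1],"spin": 0},{"xyz": [0,0,0.06],"spin": 0},{"xyz": [0,0,0.02],"spin": 0},{"xyz": [0,0,0.02],"spin": 0},{"xyz": [0,0,0],"spin": 0},{"xyz": [0,0,0],"spin": 0},{"xyz": [0,0,0],"spin": 0}]}}

```text
time: 51.95
tool_pos: [559.4, -18.9, 23.8]
tcp_rot: [3.141, 0.0, 1.615]
contact_force: [-0.1, 1.7, 1.5]
grip_width: 0.5
finger_force: 0.6
```

Emit:
{"name": "jog_arm", "arguments": {"targets": [{"xyz": [0,0,-0.2],"spin": 0},{"xyz": [-0.44,0,0],"spin": 0},{"xyz": [-0.435,0,0],"spin": 0},{"xyz": [0,0,0.1],"spin": 0},{"xyz": [0,0,0.06],"spin": 0},{"xyz": [0,0,0.02],"spin": 0},{"xyz": [0,0,0.02],"spin": 0},{"xyz": [0,0,0],"spin": 0},{"xyz": [0,0,0],"spin": 0},{"xyz": [0,0,0],"spin": 0}]}}

```text
time: 53.2
tool_pos: [562.5, -88.8, 23.8]
tcp_rot: [3.141, 0.0, 1.615]
contact_force: [0.1, 0.4, 1.0]
grip_width: 0.0
finger_force: 0.6
```

Strip 7 is stiff (10.6 N), and strips 5, 3 and 1 are soft. Next I check strips 6 and 8.

Emit:
{"name": "jog_arm", "arguments": {"targets": [{"xyz": [0,0,-0.3],"spin": 0},{"xyz": [0.55,0,0],"spin": 0},{"xyz": [0.55,0,0],"spin": 0},{"xyz": [0.55,0,0],"spin": 0},{"xyz": [0.54,0,0],"spin": 0},{"xyz": [0,0,0.2],"spin": 0},{"xyz": [0,0,0.07],"spin": 0},{"xyz": [0,0,0.03],"spin": 0},{"xyz": [0,0,0],"spin": 0},{"xyz": [0,0,0],"spin": 0}]}}

```text
time: 54.45
tool_pos: [553.9, 86.0, 25.6]
tcp_rot: [-3.141, -0.002, 1.613]
contact_force: [-8.8, 5.9, 22.3]
grip_width: 0.7
finger_force: 11.0
```

Emit:
{"name": "jog_arm", "arguments": {"targets": [{"xyz": [0,0,-0.2],"spin": 0},{"xyz": [0.44,0,0],"spin": 0},{"xyz": [0.435,0,0],"spin": 0},{"xyz": [0,0,0.1],"spin": 0},{"xyz": [0,0,0.06],"spin": 0},{"xyz": [0,0,0.02],"spin": 0},{"xyz": [0,0,0.02],"spin": 0},{"xyz": [0,0,0],"spin": 0},{"xyz": [0,0,0],"spin": 0},{"xyz": [0,0,0],"spin": 0}]}}

```text
time: 55.7
tool_pos: [551.8, 156.0, 23.8]
tcp_rot: [3.141, 0.0, 1.615]
contact_force: [-0.4, -0.7, 1.1]
grip_width: 0.7
finger_force: 0.6
```

Strips 6 and 7 are the stiff pair, so the batten line is at frame y = +70. Now I go to the carriage grip.

Emit:
{"name": "jog_arm", "arguments": {"targets": [{"xyz": [0,0,-0.36],"spin": 0},{"xyz": [0,0,-0.36],"spin": 0},{"xyz": [0,0,-0.4],"spin": 0},{"xyz": [-0.54,-0.27,0],"spin": 0},{"xyz": [-0.54,-0.27,0],"spin": 0},{"xyz": [-0.54,-0.27,0],"spin": 0},{"xyz": [-0.54,-0.27,0],"spin": 0},{"xyz": [-0.54,-0.27,0],"spin": 0},{"xyz": [-0.54,-0.26,0],"spin": 0},{"xyz": [0,0,0],"spin": 1}], "gripper": 60}}

```text
time: 56.95
tool_pos: [433.3, -111.0, 113.3]
tcp_rot: [3.142, 0.0, 1.509]
contact_force: [0.0, 0.5, -0.2]
grip_width: 55.5
finger_force: 0.0
```

Emit:
{"name": "jog_arm", "arguments": {"targets": [{"xyz": [0,0,0],"spin": 1},{"xyz": [0,0,0],"spin": 1},{"xyz": [0,0,0],"spin": 1},{"xyz": [0,0,0],"spin": 1},{"xyz": [0,0,0],"spin": 1},{"xyz": [0,0,0],"spin": 1},{"xyz": [0,0,0],"spin": 1},{"xyz": [0,0,0],"spin": 1},{"xyz": [0,0,0],"spin": 1},{"xyz": [0,0,0],"spin": 1}]}}

```text
time: 58.2
tool_pos: [434.2, -108.4, 113.2]
tcp_rot: [-3.141, -0.0, 0.512]
contact_force: [0.7, 0.0, -0.8]
grip_width: 55.2
finger_force: 0.0
```

Emit:
{"name": "jog_arm", "arguments": {"targets": [{"xyz": [0,0,0],"spin": 1},{"xyz": [0,0,0],"spin": 1},{"xyz": [0,0,0],"spin": 1},{"xyz": [0,0,0],"spin": 1},{"xyz": [0,0,0],"spin": 0.7},{"xyz": [0,0,0],"spin": 0},{"xyz": [0,0,0],"spin": 0},{"xyz": [0,0,0],"spin": 0},{"xyz": [0,0,0],"spin": 0},{"xyz": [0,0,0],"spin": 0}]}}

```text
time: 59.45
tool_pos: [434.3, -108.6, 113.2]
tcp_rot: [3.141, -0.0, 0.045]
contact_force: [-0.4, 0.9, -0.0]
grip_width: 54.9
finger_force: 0.0
```

Run:
```python
from h import *
st();C,a=shot("wrist","w10");S,b=shot("side","s10")
print(proj(C,[(434,-109,110),(434,-109,95)]).round())
```

```text
59.45 [ 434.3 -108.6  113.2] [ 3.141 -0.     0.045] [-0.4  0.9 -0. ] 54.9 0.0
[[320. 284.]
 [320. 273.]]
```

View pics/w10.png

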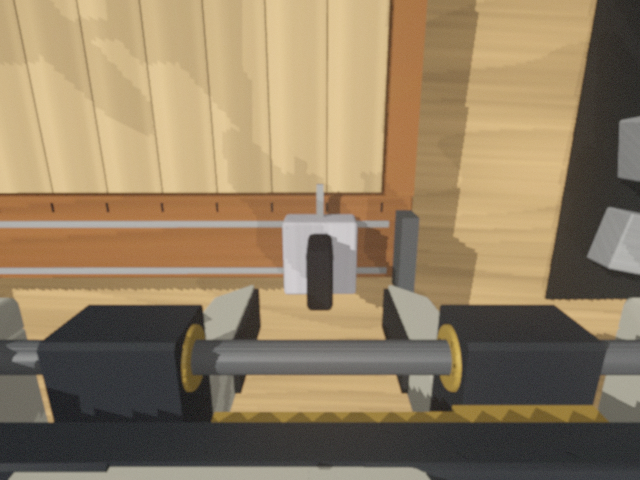

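The wrist view shows the fin centred between the fingers at column 320. The pointer is at col 320 and the scale ticks are 55 px (35 mm) apart at the kerfs, so the pointer reads about -135.5 mm. I pinch and slide +205.5 mm.

Emit:
{"name": "jog_arm", "arguments": {"targets": [{"xyz": [0.06,0,0.2],"spin": 0},{"xyz": [0,0,0.2],"spin": 0},{"xyz": [0,0,0.2],"spin": 0},{"xyz": [0,0,0.08],"spin": 0},{"xyz": [0,0,0],"spin": 0},{"xyz": [0,0,0],"spin": 0},{"xyz": [0,0,0],"spin": 0},{"xyz": [0,0,0],"spin": 0},{"xyz": [0,0,0],"spin": 0},{"xyz": [0,0,0],"spin": 0}]}}

```text
time: 60.8
tool_pos: [439.0, -108.4, 58.8]
tcp_rot: [3.141, -0.0, 0.045]
contact_force: [1.0, 0.9, -0.8]
grip_width: 55.0
finger_force: 0.0
```

Emit:
{"name": "jog_arm", "arguments": {"targets": [{"xyz": [0,0,0],"spin": 0},{"xyz": [0,0,0],"spin": 0},{"xyz": [0,0,0],"spin": 0},{"xyz": [0,0,0],"spin": 0},{"xyz": [0,0,0],"spin": 0},{"xyz": [0,0,0],"spin": 0},{"xyz": [0,0,0],"spin": 0},{"xyz": [0,0,0],"spin": 0},{"xyz": [0,0,0],"spin": 0},{"xyz": [0,0,0],"spin": 0}], "gripper": 0}}

```text
time: 62.05
tool_pos: [439.0, -108.3, 58.8]
tcp_rot: [-3.142, 0.0, 0.045]
contact_force: [0.1, 1.3, 0.9]
grip_width: 14.0
finger_force: 30.0
```

Gripped at 14 mm. Slide by 2.57 units along tool -y.

Emit:
{"name": "jog_arm", "arguments": {"targets": [{"xyz": [0,-0.2,0],"spin": 0},{"xyz": [0,-0.4,0],"spin": 0},{"xyz": [0,-0.4,0],"spin": 0},{"xyz": [0,-0.4,0],"spin": 0},{"xyz": [0,-0.4,0],"spin": 0},{"xyz": [0,-0.4,0],"spin": 0},{"xyz": [0,-0.25,0],"spin": 0},{"xyz": [0,-0.12,0],"spin": 0},{"xyz": [0,0,0],"spin": 0},{"xyz": [0,0,0],"spin": 0}]}}

```text
time: 63.3
tool_pos: [429.6, 97.0, 58.8]
tcp_rot: [-3.141, 0.0, 0.044]
contact_force: [-1.5, 1.7, 1.3]
grip_width: 13.9
finger_force: 30.0
```

Run:
```python
from h import *
st();C,a=shot("wrist","w11");h=cv2.cvtColor(a,cv2.COLOR_BGR2HSV)
cv2.imwrite("pics/c11.png",cv2.resize(a[60:260,190:450],(780,600)))
```

```text
63.3 [429.6  97.   58.8] [-3.141  0.     0.044] [-1.5  1.7  1.3] 13.9 30.0
```

View pics/c11.png

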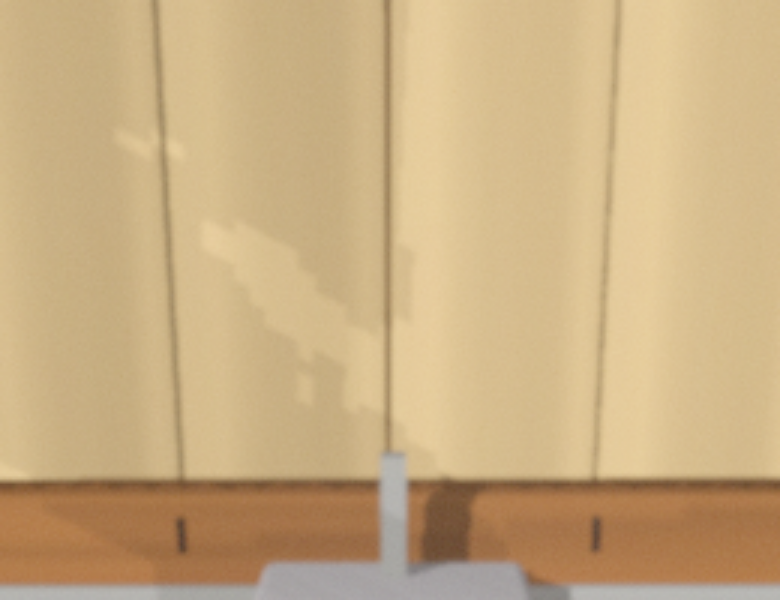

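The pointer sits about 2 px (1 mm) to the -y side of the +70 kerf. I nudge it +1 mm, release, and go to look at the weights.

Emit:
{"name": "jog_arm", "arguments": {"targets": [{"xyz": [0,-0.012,0],"spin": 0},{"xyz": [0,0,0],"spin": 0},{"xyz": [0,0,0],"spin": 0},{"xyz": [0,0,0],"spin": 0},{"xyz": [0,0,0],"spin": 0},{"xyz": [0,0,0],"spin": 0},{"xyz": [0,0,0],"spin": 0},{"xyz": [0,0,0],"spin": 0},{"xyz": [0,0,0],"spin": 0},{"xyz": [0,0,0],"spin": 0}]}}

```text
time: 64.6
tool_pos: [429.6, 98.0, 58.8]
tcp_rot: [3.142, 0.0, 0.045]
contact_force: [-4.2, -2.2, 4.6]
grip_width: 14.1
finger_force: 30.0
```

Emit:
{"name": "jog_arm", "arguments": {"targets": [{"xyz": [0,0,0],"spin": 0},{"xyz": [0,0,0],"spin": 0},{"xyz": [0,0,0],"spin": 0},{"xyz": [0,0,0],"spin": 0},{"xyz": [0,0,-0.3],"spin": 0},{"xyz": [0,0,-0.6],"spin": 0},{"xyz": [0,0,-0.6],"spin": 0},{"xyz": [0,0,-0.6],"spin": 0},{"xyz": [0,0,-0.3],"spin": 0},{"xyz": [0,0,0],"spin": 0}], "gripper": 45}}

```text
time: 65.85
tool_pos: [430.7, 98.1, 252.3]
tcp_rot: [-3.142, -0.004, 0.045]
contact_force: [-0.3, -0.7, -1.6]
grip_width: 41.5
finger_force: 0.0
```

Emit:
{"name": "jog_arm", "arguments": {"targets": [{"xyz": [0,0.4,0],"spin": 0},{"xyz": [0,0.65,0],"spin": 0},{"xyz": [0,0.65,0],"spin": 0},{"xyz": [0,0.65,0],"spin": 0},{"xyz": [0,0.65,0],"spin": 0},{"xyz": [0,0.65,0],"spin": 0},{"xyz": [0,0.65,0],"spin": 0},{"xyz": [0,0.5,0],"spin": 0},{"xyz": [0,0.3,0],"spin": 0},{"xyz": [0,0,0],"spin": 0}]}}

```text
time: 67.1
tool_pos: [447.3, -310.6, 248.5]
tcp_rot: [-3.139, 0.002, 0.042]
contact_force: [-0.3, 0.7, -0.5]
grip_width: 41.4
finger_force: 0.0
```

Run:
```python
from h import *
W11=None
st();C,a=shot("wrist","w12");h=cv2.cvtColor(a,cv2.COLOR_BGR2HSV)
mat=(h[...,2]<45).astype(np.uint8);mat[330:]=0
for c in cv2.findContours(mat,0,1)[0]:
    if cv2.contourArea(c)>2000: print('mat',cv2.boundingRect(c),cv2.minAreaRect(ray(C,c[:,0],4)[:,:2].astype(np.float32)))
m=((h[...,1]<45)&(h[...,2]>70)).astype(np.uint8);m[285:]=0
m=cv2.morphologyEx(m,cv2.MORPH_OPEN,np.ones((3,3)))
for c in cv2.findContours(m,0,1)[0]:
    if cv2.contourArea(c)>400: print('grey',cv2.contourArea(c),cv2.boundingRect(c),[np.round(v,1) for v in cv2.minAreaRect(ray(C,c[:,0],30)[:,:2].astype(np.float32))])
    if cv2.contourArea(c)>400:
        mk=np.zeros_like(m);cv2.drawContours(mk,[c],-1,1,-1);v=h[...,2][mk>0];print(np.percentile(v,[5,25,50,75,95]))
```

```text
67.1 [ 447.3 -310.6  248.5] [-3.139e+00  2.000e-03  4.200e-02] [-0.3  0.7 -0.5] 41.4 0.0
grey 1449.5 (0, 186, 175, 54) [array([420.8, -62.2]), array([ 57. , 185.2]), np.float64(5.0)]
[ 82.35 112.   186.   188.   190.  ]
grey 2697.5 (326, 183, 66, 56) [array([ 438.1, -350.7]), array([64.8, 55.2]), np.float64(83.5)]
[ 90. 144. 176. 186. 194.]
grey 2836.0 (329, 112, 68, 57) [array([ 511.3, -350.2]), array([45. , 63.8]), np.float64(13.6)]
[ 93. 147. 182. 192. 195.]
grey 3711.0 (328, 11, 72, 66) [array([ 599. , -343.9]), array([49.7, 64. ]), np.float64(11.2)]
[ 91. 145. 181. 192. 197.]
```

Emit:
{"name": "jog_arm", "arguments": {"targets": [{"xyz": [-0.37,0.14,0.4],"spin": 0.1},{"xyz": [-0.37,0.14,0.4],"spin": 0.1},{"xyz": [-0.37,0.15,0.4],"spin": 0.2},{"xyz": [0,0,0],"spin": 0},{"xyz": [0,0,0],"spin": 0},{"xyz": [0,0,0],"spin": 0},{"xyz": [0,0,0],"spin": 0},{"xyz": [0,0,0],"spin": 0},{"xyz": [0,0,0],"spin": 0},{"xyz": [0,0,0],"spin": 0}]}}

```text
time: 68.4
tool_pos: [360.5, -347.1, 154.9]
tcp_rot: [3.141, -0.0, 0.005]
contact_force: [-0.7, 0.3, -0.4]
grip_width: 41.0
finger_force: 0.0
```

```bash
cat > wt.py <<'E'
from h import *
import sys
def look(name):
    st();C,a=shot("wrist",name);h=cv2.cvtColor(a,cv2.COLOR_BGR2HSV);print('eye',C[0].round(1))
    m=((h[...,1]<50)&(h[...,2]>70)).astype(np.uint8);m[285:]=0
    m=cv2.morphologyEx(m,cv2.MORPH_OPEN,np.ones((3,3)))
    o=bot.get_obs();t=o['tool_pos'];y=o['tcp_rot'][2]
    for c in cv2.findContours(m,0,cv2.CHAIN_APPROX_NONE)[0]:
        if cv2.contourArea(c)<600:continue
        r=cv2.minAreaRect(ray(C,c[:,0],30)[:,:2].astype(np.float32));(w,l),an=r[1],r[2]
        if w>l:an-=90;w,l=l,w
        an=(an+90)%180-90
        hl=cv2.approxPolyDP(cv2.convexHull(c),5,True)[:,0]
        d=np.array(r[0])-t[:2];print(cv2.boundingRect(c),np.round(r[0],1),round(w,1),round(l,1),'yaw',round(np.radians(an),3),'x,y units',((d@[np.cos(y),np.sin(y)])/80).round(3),((d@[np.sin(y),-np.cos(y)])/80).round(3))
        print(ray(C,hl,30)[:,:2].round().tolist())
    return C,a,h,m
if __name__=="__main__":look(sys.argv[1])
E
python3 wt.py w13
```

```text
68.4 [ 360.5 -347.1  154.9] [ 3.141 -0.     0.005] [-0.7  0.3 -0.4] 41.0 0.0
eye [ 438.2 -347.8  334.1]
(282, 89, 89, 71) [ 437.8 -351.2] 43.6 61.9 yaw -0.146 x,y units 0.966 0.057
[[463.0, -326.0], [455.0, -382.0], [415.0, -379.0], [421.0, -320.0]]
(0, 84, 52, 80) [ 438.5 -126.2] 38.4 57.1 yaw 1.339 x,y units 0.988 -2.756
[[465.0, -127.0], [463.0, -137.0], [409.0, -139.0], [416.0, -101.0], [454.0, -110.0]]
(278, 0, 96, 64) [ 506.9 -351.5] 41.8 61.5 yaw 0.228 x,y units 1.83 0.065
[[521.0, -380.0], [493.0, -382.0], [483.0, -327.0], [520.0, -318.0]]
```

Emit:
{"name": "jog_arm", "arguments": {"targets": [{"xyz": [0.48,0.03,0],"spin": 0},{"xyz": [0.48,0.03,0],"spin": 0},{"xyz": [0,0,0.4],"spin": 0.7},{"xyz": [0,0,0.4],"spin": 0.65},{"xyz": [0,0,0.4],"spin": 0},{"xyz": [0,0,0.3],"spin": 0},{"xyz": [0,0,0.2],"spin": 0},{"xyz": [0,0,0.07],"spin": 0},{"xyz": [0,0,0],"spin": 0},{"xyz": [0,0,0],"spin": 0}]}}

```text
time: 69.7
tool_pos: [437.8, -352.0, 14.1]
tcp_rot: [3.14, -0.001, -0.13]
contact_force: [0.1, 0.6, -0.6]
grip_width: 41.4
finger_force: 0.0
```

Emit:
{"name": "jog_arm", "arguments": {"targets": [{"xyz": [0,0,0],"spin": 0},{"xyz": [0,0,0],"spin": 0},{"xyz": [0,0,0],"spin": 0},{"xyz": [0,0,0],"spin": 0},{"xyz": [0,0,0],"spin": 0},{"xyz": [0,0,0],"spin": 0},{"xyz": [0,0,-0.1],"spin": 0},{"xyz": [0,0,-0.2],"spin": 0},{"xyz": [0,0,0],"spin": 0},{"xyz": [0,0,0],"spin": 0}], "gripper": 0}}

```text
time: 70.95
tool_pos: [437.2, -351.6, 37.2]
tcp_rot: [3.141, -0.0, -0.13]
contact_force: [-0.6, -0.0, -6.2]
grip_width: 13.8
finger_force: 30.0
```

Emit:
{"name": "jog_arm", "arguments": {"targets": [{"xyz": [0,0,-0.4],"spin": -0.9},{"xyz": [0,0,-0.4],"spin": -0.84},{"xyz": [0,0,-0.37],"spin": 0},{"xyz": [0.1,-0.3,0],"spin": 0},{"xyz": [0.25,-0.6,0],"spin": 0},{"xyz": [0.25,-0.6,0],"spin": 0},{"xyz": [0.25,-0.6,0],"spin": 0},{"xyz": [0.25,-0.6,0],"spin": 0},{"xyz": [0.25,-0.6,0],"spin": 0},{"xyz": [0.25,-0.6,0],"spin": 0}]}}

```text
time: 72.2
tool_pos: [551.6, -32.6, 130.3]
tcp_rot: [3.142, 0.001, 0.044]
contact_force: [0.9, -1.0, -6.9]
grip_width: 13.9
finger_force: 30.0
```

Emit:
{"name": "jog_arm", "arguments": {"targets": [{"xyz": [0.25,-0.6,0],"spin": 0},{"xyz": [0.25,-0.6,0],"spin": 0},{"xyz": [0.2,-0.4,0],"spin": 0},{"xyz": [0,-0.1,0],"spin": 0},{"xyz": [0,0,0],"spin": 0},{"xyz": [0,0,0],"spin": 0},{"xyz": [0,0,0],"spin": 0},{"xyz": [0,0,0],"spin": 0},{"xyz": [0,0,0],"spin": 0},{"xyz": [0,0,0],"spin": 0}]}}

```text
time: 73.45
tool_pos: [601.5, 104.0, 130.8]
tcp_rot: [3.142, -0.0, 0.044]
contact_force: [-0.4, -0.4, -6.0]
grip_width: 14.0
finger_force: 30.0
```

```bash
cat > go.py <<'E'
from h import *
import sys
x,y,yaw=map(float,sys.argv[1:4]);o=bot.get_obs();st();t=o['tool_pos'];d=np.array([x,y])-t[:2];a=o['tcp_rot'][2]
print('tool x,y units',((d@[np.cos(a),np.sin(a)])/80).round(3),((d@[np.sin(a),-np.cos(a)])/80).round(3),'spin',round((a-yaw)*10,2),'z',[round((t[2]-float(z))/80,3) for z in sys.argv[4:]])
E
python3 go.py 604 105.7 0.044 57
```

```text
73.45 [601.5 104.  130.8] [ 3.142 -0.     0.044] [-0.4 -0.4 -6. ] 14.0 30.0
tool x,y units 0.032 -0.02 spin -0.0 z [np.float64(0.923)]
```

Emit:
{"name": "jog_arm", "arguments": {"targets": [{"xyz": [0.032,-0.02,0],"spin": 0},{"xyz": [0,0,0.3],"spin": 0},{"xyz": [0,0,0.3],"spin": 0},{"xyz": [0,0,0.2],"spin": 0},{"xyz": [0,0,0.09],"spin": 0},{"xyz": [0,0,0.03],"spin": 0},{"xyz": [0,0,0],"spin": 0},{"xyz": [0,0,0],"spin": 0},{"xyz": [0,0,0],"spin": 0},{"xyz": [0,0,0],"spin": 0}]}}

```text
time: 74.7
tool_pos: [604.1, 105.8, 57.5]
tcp_rot: [3.142, -0.0, 0.044]
contact_force: [-0.0, -0.3, -6.1]
grip_width: 14.0
finger_force: 30.0
```

```bash
python3 go.py 604 105.7 0.044 56
```

```text
74.7 [604.1 105.8  57.5] [ 3.142 -0.     0.044] [-0.  -0.3 -6.1] 14.0 30.0
tool x,y units -0.002 0.001 spin -0.0 z [np.float64(0.018)]
```

Emit:
{"name": "jog_arm", "arguments": {"targets": [{"xyz": [0,0,0.01],"spin": 0},{"xyz": [0,0,0.005],"spin": 0},{"xyz": [0,0,0],"spin": 0},{"xyz": [0,0,0],"spin": 0},{"xyz": [0,0,0],"spin": 0},{"xyz": [0,0,0],"spin": 0},{"xyz": [0,0,0],"spin": 0},{"xyz": [0,0,0],"spin": 0},{"xyz": [0,0,0],"spin": 0},{"xyz": [0,0,0],"spin": 0}]}}

```text
time: 75.95
tool_pos: [604.2, 105.8, 56.4]
tcp_rot: [3.142, -0.001, 0.044]
contact_force: [-2.8, 0.5, 5.4]
grip_width: 14.0
finger_force: 30.0
```

Emit:
{"name": "jog_arm", "arguments": {"targets": [{"xyz": [0,0,0],"spin": 0},{"xyz": [0,0,0],"spin": 0},{"xyz": [0,0,0],"spin": 0},{"xyz": [0,0,0],"spin": 0},{"xyz": [0,0,-0.3],"spin": 0},{"xyz": [0,0,-0.5],"spin": 0},{"xyz": [0,0,-0.43],"spin": 0},{"xyz": [-0.24,0.56,0],"spin": 0},{"xyz": [-0.24,0.56,0],"spin": 0},{"xyz": [-0.24,0.56,0],"spin": 0}], "gripper": 45}}

```text
time: 77.2
tool_pos: [551.8, -32.1, 154.5]
tcp_rot: [3.141, -0.001, 0.044]
contact_force: [0.8, -0.6, -0.6]
grip_width: 41.6
finger_force: 0.0
```

Emit:
{"name": "jog_arm", "arguments": {"targets": [{"xyz": [-0.24,0.56,0],"spin": 0},{"xyz": [-0.24,0.56,0],"spin": 0},{"xyz": [-0.24,0.56,0],"spin": 0},{"xyz": [-0.24,0.56,0],"spin": 0},{"xyz": [-0.25,0.56,0],"spin": 0},{"xyz": [-0.25,0.56,0],"spin": 0},{"xyz": [-0.24,0.56,0],"spin": 0},{"xyz": [0,0,0],"spin": 0},{"xyz": [0,0,0],"spin": 0},{"xyz": [0,0,0],"spin": 0}]}}

```text
time: 78.45
tool_pos: [430.7, -349.1, 154.5]
tcp_rot: [-3.141, -0.0, 0.045]
contact_force: [0.1, 0.7, -0.4]
grip_width: 41.2
finger_force: 0.0
```

```bash
python3 wt.py w14
```

```text
78.45 [ 430.7 -349.1  154.5] [-3.141 -0.     0.045] [ 0.1  0.7 -0.4] 41.2 0.0
eye [ 508.3 -346.7  333.7]
(0, 182, 67, 71) [ 425.3 -113.6] 51.8 57.9 yaw -1.516 x,y units 0.066 -2.944
[[456.0, -138.0], [399.0, -140.0], [410.0, -89.0], [448.0, -96.0]]
(281, 83, 91, 75) [ 511.  -350.3] 44.4 63.1 yaw 0.231 x,y units 1.001 0.06
[[538.0, -376.0], [497.0, -384.0], [484.0, -326.0], [524.0, -316.0]]
(281, 0, 91, 36) [ 579.9 -346.8] 21.7 62.5 yaw 0.046 x,y units 1.863 0.056
[[584.0, -378.0], [578.0, -374.0], [568.0, -321.0], [589.0, -315.0], [592.0, -377.0]]
```

Emit:
{"name": "jog_arm", "arguments": {"targets": [{"xyz": [0.5,0.03,0],"spin": 0},{"xyz": [0.5,0.03,0],"spin": 0},{"xyz": [0,0,0.4],"spin": -0.9},{"xyz": [0,0,0.4],"spin": -0.9},{"xyz": [0,0,0.4],"spin": 0},{"xyz": [0,0,0.3],"spin": 0},{"xyz": [0,0,0.2],"spin": 0},{"xyz": [0,0,0.065],"spin": 0},{"xyz": [0,0,0],"spin": 0},{"xyz": [0,0,0],"spin": 0}]}}

```text
time: 79.75
tool_pos: [510.9, -352.0, 14.3]
tcp_rot: [3.14, -0.001, 0.224]
contact_force: [-0.3, 0.0, 0.4]
grip_width: 41.3
finger_force: 0.0
```

Emit:
{"name": "jog_arm", "arguments": {"targets": [{"xyz": [0,0,0],"spin": 0},{"xyz": [0,0,0],"spin": 0},{"xyz": [0,0,0],"spin": 0},{"xyz": [0,0,0],"spin": 0},{"xyz": [0,0,0],"spin": 0},{"xyz": [0,0,0],"spin": 0},{"xyz": [0,0,-0.1],"spin": 0},{"xyz": [0,0,-0.2],"spin": 0},{"xyz": [0,0,0],"spin": 0},{"xyz": [0,0,0],"spin": 0}], "gripper": 0}}

```text
time: 81.0
tool_pos: [510.2, -351.5, 37.2]
tcp_rot: [3.142, 0.0, 0.224]
contact_force: [0.0, 0.3, -7.4]
grip_width: 13.8
finger_force: 30.0
```

```bash
python3 go.py 554 103.5 0.044 130
```

```text
81.0 [ 510.2 -351.5   37.2] [3.142 0.    0.224] [ 0.   0.3 -7.4] 13.8 30.0
tool x,y units 1.796 -5.425 spin 1.8 z [np.float64(-1.16)]
```

Emit:
{"name": "jog_arm", "arguments": {"targets": [{"xyz": [0,0,-0.4],"spin": 0.9},{"xyz": [0,0,-0.4],"spin": 0.9},{"xyz": [0,0,-0.36],"spin": 0},{"xyz": [0.05,-0.3,0],"spin": 0},{"xyz": [0.08,-0.6,0],"spin": 0},{"xyz": [0.08,-0.6,0],"spin": 0},{"xyz": [0.08,-0.6,0],"spin": 0},{"xyz": [0.08,-0.6,0],"spin": 0},{"xyz": [0.08,-0.6,0],"spin": 0},{"xyz": [0.08,-0.6,0],"spin": 0}]}}

```text
time: 82.25
tool_pos: [537.8, -35.4, 128.8]
tcp_rot: [-3.141, 0.002, 0.044]
contact_force: [0.9, -0.2, -6.2]
grip_width: 13.9
finger_force: 30.0
```

Emit:
{"name": "jog_arm", "arguments": {"targets": [{"xyz": [0.08,-0.6,0],"spin": 0},{"xyz": [0.08,-0.6,0],"spin": 0},{"xyz": [0.08,-0.4,0],"spin": 0},{"xyz": [0.02,-0.16,0],"spin": 0},{"xyz": [0,0,0],"spin": 0},{"xyz": [0,0,0],"spin": 0},{"xyz": [0,0,0],"spin": 0},{"xyz": [0,0,0],"spin": 0},{"xyz": [0,0,0],"spin": 0},{"xyz": [0,0,0],"spin": 0}]}}

```text
time: 83.5
tool_pos: [553.7, 103.5, 130.0]
tcp_rot: [3.142, -0.0, 0.044]
contact_force: [0.7, -0.1, -7.0]
grip_width: 13.8
finger_force: 30.0
```

```bash
python3 go.py 554 103.5 0.044 57.2
```

```text
83.5 [553.7 103.5 130. ] [ 3.142 -0.     0.044] [ 0.7 -0.1 -7. ] 13.8 30.0
tool x,y units 0.004 -0.0 spin -0.0 z [np.float64(0.91)]
```

Emit:
{"name": "jog_arm", "arguments": {"targets": [{"xyz": [0,0,0.3],"spin": 0},{"xyz": [0,0,0.3],"spin": 0},{"xyz": [0,0,0.2],"spin": 0},{"xyz": [0,0,0.08],"spin": 0},{"xyz": [0,0,0.025],"spin": 0},{"xyz": [0,0,0.01],"spin": 0},{"xyz": [0,0,0],"spin": 0},{"xyz": [0,0,0],"spin": 0},{"xyz": [0,0,0],"spin": 0},{"xyz": [0,0,0],"spin": 0}]}}

```text
time: 84.75
tool_pos: [553.7, 103.6, 56.9]
tcp_rot: [3.141, -0.0, 0.044]
contact_force: [0.7, 0.1, -6.3]
grip_width: 13.9
finger_force: 30.0
```

Emit:
{"name": "jog_arm", "arguments": {"targets": [{"xyz": [0,0,0.01],"spin": 0},{"xyz": [0,0,0],"spin": 0},{"xyz": [0,0,0],"spin": 0},{"xyz": [0,0,0],"spin": 0},{"xyz": [0,0,0],"spin": 0},{"xyz": [0,0,0],"spin": 0},{"xyz": [0,0,0],"spin": 0},{"xyz": [0,0,0],"spin": 0},{"xyz": [0,0,0],"spin": 0},{"xyz": [0,0,0],"spin": 0}]}}

```text
time: 86.0
tool_pos: [553.8, 103.6, 56.3]
tcp_rot: [3.141, -0.0, 0.044]
contact_force: [-3.7, -0.3, 5.8]
grip_width: 13.9
finger_force: 30.0
```

Emit:
{"name": "jog_arm", "arguments": {"targets": [{"xyz": [0,0,0],"spin": 0},{"xyz": [0,0,0],"spin": 0},{"xyz": [0,0,0],"spin": 0},{"xyz": [0,0,0],"spin": 0},{"xyz": [0,0,-0.3],"spin": 0},{"xyz": [0,0,-0.5],"spin": 0},{"xyz": [0,0,-0.43],"spin": 0},{"xyz": [-0.08,0.56,0],"spin": 0},{"xyz": [-0.08,0.56,0],"spin": 0},{"xyz": [-0.08,0.56,0],"spin": 0}], "gripper": 45}}

```text
time: 87.25
tool_pos: [540.2, -32.7, 154.6]
tcp_rot: [3.141, -0.001, 0.044]
contact_force: [0.7, -0.5, 0.4]
grip_width: 41.2
finger_force: 0.0
```

Emit:
{"name": "jog_arm", "arguments": {"targets": [{"xyz": [-0.08,0.56,0],"spin": 0},{"xyz": [-0.08,0.56,0],"spin": 0},{"xyz": [-0.08,0.56,0],"spin": 0},{"xyz": [-0.08,0.56,0],"spin": 0},{"xyz": [-0.08,0.56,0],"spin": 0},{"xyz": [-0.08,0.56,0],"spin": 0},{"xyz": [-0.08,0.56,0],"spin": 0},{"xyz": [0,0,0],"spin": 0},{"xyz": [0,0,0],"spin": 0},{"xyz": [0,0,0],"spin": 0}]}}

```text
time: 88.5
tool_pos: [509.7, -345.4, 154.5]
tcp_rot: [-3.141, 0.0, 0.045]
contact_force: [1.0, 0.5, 1.3]
grip_width: 41.2
finger_force: 0.0
```

```bash
python3 wt.py w15
```

```text
88.5 [ 509.7 -345.4  154.5] [-3.141  0.     0.045] [1.  0.5 1.3] 41.2 0.0
eye [ 587.3 -343.   333.8]
(269, 72, 100, 117) [ 581.9 -340.2] 77.4 78.2 yaw 0.208 x,y units 0.904 -0.025
[[625.0, -369.0], [584.0, -379.0], [538.0, -316.0], [564.0, -304.0], [614.0, -312.0]]
```

```bash
python3 - <<'E'
from h import *
C=cal("wrist");a=cv2.imread("pics/w15.png");h=cv2.cvtColor(a,cv2.COLOR_BGR2HSV)
for t in(100,130,160):
    m=((h[...,1]<50)&(h[...,2]>t)).astype(np.uint8);m[285:]=0;m=cv2.morphologyEx(m,cv2.MORPH_OPEN,np.ones((5,5)))
    for c in cv2.findContours(m,0,cv2.CHAIN_APPROX_NONE)[0]:
        if cv2.contourArea(c)>300:
            r=cv2.minAreaRect(ray(C,c[:,0],30)[:,:2].astype(np.float32));print(t,cv2.boundingRect(c),np.round(r[0],1),np.round(r[1],1),r[2],ray(C,cv2.approxPolyDP(cv2.convexHull(c),4,True)[:,0],30)[:,:2].round().tolist())
print(h[60:200:10,318,1:].tolist())
S=cal("side");b=bot.capture("side");cv2.imwrite("pics/s15.png",b)
E
python3 go.py 599 -345 0.2 13.3
```

```text
100 (280, 72, 88, 72) [ 598.9 -344.7] [43.  61.1] 11.42819595336914 [[625.0, -370.0], [584.0, -376.0], [574.0, -319.0], [614.0, -312.0]]
130 (281, 73, 86, 70) [ 598.9 -344.7] [42.  60.2] 11.43320369720459 [[625.0, -370.0], [584.0, -376.0], [574.0, -319.0], [614.0, -313.0]]
160 (281, 74, 83, 69) [ 599.  -344.5] [41.  59.2] 11.43626594543457 [[623.0, -370.0], [601.0, -374.0], [583.0, -355.0], [574.0, -320.0], [613.0, -313.0]]
[[97, 195], [65, 82], [8, 181], [5, 209], [5, 208], [6, 203], [6, 201], [4, 196], [11, 95], [24, 63], [26, 69], [23, 67], [23, 67], [32, 64]]
88.6 [ 509.7 -345.6  154.6] [ 3.142 -0.     0.045] [-0.1 -0.6 -0.8] 41.0 0.0
tool x,y units 1.115 0.043 spin -1.55 z [np.float64(1.767)]
```

Emit:
{"name": "jog_arm", "arguments": {"targets": [{"xyz": [0.56,0.02,0],"spin": 0},{"xyz": [0.555,0.02,0],"spin": 0},{"xyz": [0,0,0.4],"spin": -0.7},{"xyz": [0,0,0.4],"spin": -0.75},{"xyz": [0,0,0.4],"spin": 0},{"xyz": [0,0,0.3],"spin": 0},{"xyz": [0,0,0.2],"spin": 0},{"xyz": [0,0,0.065],"spin": 0},{"xyz": [0,0,0],"spin": 0},{"xyz": [0,0,0],"spin": 0}]}}

```text
time: 89.85
tool_pos: [599.2, -346.5, 14.5]
tcp_rot: [3.14, -0.001, 0.189]
contact_force: [-0.1, -0.1, -0.3]
grip_width: 40.9
finger_force: 0.0
```

Emit:
{"name": "jog_arm", "arguments": {"targets": [{"xyz": [0,0,0],"spin": 0},{"xyz": [0,0,0],"spin": 0},{"xyz": [0,0,0],"spin": 0},{"xyz": [0,0,0],"spin": 0},{"xyz": [0,0,0],"spin": 0},{"xyz": [0,0,0],"spin": 0},{"xyz": [0,0,-0.1],"spin": 0},{"xyz": [0,0,-0.2],"spin": 0},{"xyz": [0,0,0],"spin": 0},{"xyz": [0,0,0],"spin": 0}], "gripper": 0}}

```text
time: 91.1
tool_pos: [598.5, -346.2, 37.2]
tcp_rot: [3.141, 0.0, 0.189]
contact_force: [-0.8, -0.5, -5.8]
grip_width: 13.7
finger_force: 30.0
```

```bash
python3 go.py 504 101.3 0.044 130
```

```text
91.1 [ 598.5 -346.2   37.2] [3.141 0.    0.189] [-0.8 -0.5 -5.8] 13.7 30.0
tool x,y units -0.111 -5.716 spin 1.45 z [np.float64(-1.16)]
```

Emit:
{"name": "jog_arm", "arguments": {"targets": [{"xyz": [0,0,-0.4],"spin": 0.75},{"xyz": [0,0,-0.4],"spin": 0.7},{"xyz": [0,0,-0.36],"spin": 0},{"xyz": [-0.05,-0.3,0],"spin": 0},{"xyz": [-0.1,-0.6,0],"spin": 0},{"xyz": [-0.1,-0.6,0],"spin": 0},{"xyz": [-0.1,-0.6,0],"spin": 0},{"xyz": [-0.1,-0.6,0],"spin": 0},{"xyz": [-0.1,-0.6,0],"spin": 0},{"xyz": [-0.1,-0.6,0],"spin": 0}]}}

```text
time: 92.35
tool_pos: [532.3, -35.2, 129.8]
tcp_rot: [3.142, 0.0, 0.044]
contact_force: [0.9, 0.3, -5.9]
grip_width: 13.9
finger_force: 30.0
```

Emit:
{"name": "jog_arm", "arguments": {"targets": [{"xyz": [-0.1,-0.6,0],"spin": 0},{"xyz": [-0.1,-0.6,0],"spin": 0},{"xyz": [-0.08,-0.4,0],"spin": 0},{"xyz": [0,-0.14,0],"spin": 0},{"xyz": [0,0,0],"spin": 0},{"xyz": [0,0,0],"spin": 0},{"xyz": [0,0,0],"spin": 0},{"xyz": [0,0,0],"spin": 0},{"xyz": [0,0,0],"spin": 0},{"xyz": [0,0,0],"spin": 0}]}}

```text
time: 93.6
tool_pos: [504.5, 101.3, 130.0]
tcp_rot: [3.141, -0.0, 0.044]
contact_force: [-0.3, 0.0, -6.2]
grip_width: 14.0
finger_force: 30.0
```

```bash
python3 go.py 504 101.3 0.044 57
```

```text
93.6 [504.5 101.3 130. ] [ 3.141 -0.     0.044] [-0.3  0.  -6.2] 14.0 30.0
tool x,y units -0.007 0.0 spin -0.0 z [np.float64(0.912)]
```

Emit:
{"name": "jog_arm", "arguments": {"targets": [{"xyz": [-0.01,0,0.3],"spin": 0},{"xyz": [0,0,0.3],"spin": 0},{"xyz": [0,0,0.2],"spin": 0},{"xyz": [0,0,0.08],"spin": 0},{"xyz": [0,0,0.025],"spin": 0},{"xyz": [0,0,0.01],"spin": 0},{"xyz": [0,0,0.005],"spin": 0},{"xyz": [0,0,0],"spin": 0},{"xyz": [0,0,0],"spin": 0},{"xyz": [0,0,0],"spin": 0}]}}

```text
time: 94.85
tool_pos: [503.8, 101.4, 56.5]
tcp_rot: [3.142, -0.0, 0.044]
contact_force: [0.3, -0.1, -7.4]
grip_width: 13.6
finger_force: 30.0
```

Emit:
{"name": "jog_arm", "arguments": {"targets": [{"xyz": [0,0,0.01],"spin": 0},{"xyz": [0,0,0],"spin": 0},{"xyz": [0,0,0],"spin": 0},{"xyz": [0,0,0],"spin": 0},{"xyz": [0,0,0],"spin": 0},{"xyz": [0,0,0],"spin": 0},{"xyz": [0,0,0],"spin": 0},{"xyz": [0,0,0],"spin": 0},{"xyz": [0,0,0],"spin": 0},{"xyz": [0,0,0],"spin": 0}]}}

```text
time: 96.1
tool_pos: [503.8, 101.4, 56.3]
tcp_rot: [3.141, -0.001, 0.044]
contact_force: [-3.4, -1.2, 6.5]
grip_width: 13.9
finger_force: 30.0
```

Emit:
{"name": "jog_arm", "arguments": {"targets": [{"xyz": [0,0,0],"spin": 0},{"xyz": [0,0,0],"spin": 0},{"xyz": [0,0,0],"spin": 0},{"xyz": [0,0,0],"spin": 0},{"xyz": [0,0,-0.3],"spin": 0},{"xyz": [0,0,-0.6],"spin": 0},{"xyz": [0,0,-0.6],"spin": 0},{"xyz": [0,0,-0.5],"spin": 0},{"xyz": [0,0,0],"spin": 0},{"xyz": [0,0,0],"spin": 0}], "gripper": 45}}

```text
time: 97.35
tool_pos: [503.2, 101.4, 214.8]
tcp_rot: [3.141, 0.001, 0.044]
contact_force: [0.3, -0.5, -0.4]
grip_width: 41.7
finger_force: 0.0
```

Emit:
{"name": "jog_arm", "arguments": {"targets": [{"xyz": [-0.2,0,0],"spin": 0},{"xyz": [-0.2,0,0],"spin": 0},{"xyz": [0,0,0],"spin": 0},{"xyz": [0,0,0],"spin": 0},{"xyz": [0,0,0],"spin": 0},{"xyz": [0,0,0],"spin": 0},{"xyz": [0,0,0],"spin": 0},{"xyz": [0,0,0],"spin": 0},{"xyz": [0,0,0],"spin": 0},{"xyz": [0,0,0],"spin": 0}]}}

```text
time: 98.6
tool_pos: [471.7, 100.0, 215.6]
tcp_rot: [3.142, -0.0, 0.044]
contact_force: [-0.3, -0.0, 0.2]
grip_width: 41.4
finger_force: 0.0
```

Run:
```python
from h import *
st();C,a=shot("wrist","w16");h=cv2.cvtColor(a,cv2.COLOR_BGR2HSV);print('eye',C[0].round())
R=np.array([[1,.044],[-.044,1]])
m=((h[...,1]<50)&(h[...,2]>90)).astype(np.uint8);m[300:]=0;m[:,:200]=0;m[:,450:]=0
m=cv2.morphologyEx(m,cv2.MORPH_OPEN,np.ones((3,3)))
for c in cv2.findContours(m,0,cv2.CHAIN_APPROX_NONE)[0]:
    if cv2.contourArea(c)<150:continue
    r=cv2.minAreaRect(ray(C,c[:,0],73)[:,:2].astype(np.float32));f=R@(np.array(r[0])-[557,33])
    print(cv2.boundingRect(c),np.round(r[0],1),'frame',f.round(1),np.round(r[1],1),round(r[2],1))
# kerf dark lines at y rows between: print kerf columns on a row beyond weights & near pointer
g=a[...,2].astype(int)
for z,xf in((47,-78),(47,80)):
    ys=np.arange(-20,160,.5);P=np.c_[557+xf-.044*ys,33+ys+.044*xf,np.full(len(ys),z)]
    uv=proj(C,P);v=cv2.remap(a[...,2],uv[:,0].astype(np.float32)[None],uv[:,1].astype(np.float32)[None],1)[0].astype(float)
    d=v-cv2.blur(v[None],(21,1))[0];print(xf,[(ys[i],round(d[i])) for i in range(2,len(ys)-2) if d[i]<-12 and d[i]==d[i-2:i+3].min()])
for z,xf in((60,-95),):
    ys=np.arange(40,100,.5);P=np.c_[557+xf-.044*ys,33+ys+.044*xf,np.full(len(ys),z)]
    uv=np.round(proj(C,P)).astype(int);s=h[uv[:,1],uv[:,0],1];print('pointer grey y',ys[s<50])
```

```text
98.6 [471.7 100.  215.6] [ 3.142 -0.     0.044] [-0.3 -0.   0.2] 41.4 0.0
eye [549. 102. 395.]
(373, 286, 37, 14) [406.8  32.4] frame [-150.2    6. ] [12.8 33.3] 2.6
(234, 286, 35, 14) [401.1 159.3] frame [-150.3  133.2] [12.8 31.5] 2.6
(204, 220, 246, 75) [437.6  91.3] frame [-116.8   63.6] [ 68.7 216. ] 4.5
(285, 154, 73, 56) [503.8 100.5] frame [-50.2  69.8] [45.6 59.6] 2.6
(283, 89, 76, 56) [555.2 102.8] frame [ 1.3 69.9] [41.5 59.4] 2.6
(281, 12, 80, 70) [605.2 105.1] frame [51.4 70. ] [47.2 59.4] 2.6
-78 [(np.float64(0.0), -19), (np.float64(10.0), -16), (np.float64(82.5), -12), (np.float64(104.5), -17), (np.float64(139.5), -17)]
80 [(np.float64(0.5), -13), (np.float64(35.5), -18), (np.float64(62.5), -16), (np.float64(105.0), -19), (np.float64(140.0), -20)]
pointer grey y [67.5 68.  68.5 69.  69.5 70.  70.5 71.  71.5]
```

```bash
python3 -c "
from plant import bot
print(bot.close_job())"
```

```text
the job is handed in; nothing more can be done
None
```

I put both tools in the tray, found the stiff strips (6 and 7), set the pointer at about frame y +70 mm on their joint, stood all three weights in a row on that line, and handed the job in at about 99 s; the batten's exact middle is inferred from those two strips and the judge gave no verdict.

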